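# Stack two old drives in the eraser and hold its lid at the half mark

### The job

Lay the loose old drive squarely on top of the one already lying in the drive eraser and let go of it, so that they make one neat pile. Then take the eraser's round lid by its bar, set it down over the pile with its two lugs through the two slots of the collar until it is fully down, and twist it clockwise (seen from above) to the single-rib half mark, where the eraser runs; do not go on to the double-rib mark, where the lock clicks. The lid is sprung back, so finish while gripping the bar and holding it still at the half mark; do not let go, and leave the other things on the desk where they are.

Things in the scene. Friction and masses are not known exactly. Their poses are not given: they have to be found in the camera images.
- drive_top_mid (a point): The loose drive lying on the desk: a flat metal slab 71 x 54 x 8 mm, 70 g. Point at its centre, 4 mm above its underside; x axis along the 71 mm side, y along the 54 mm side, z up. Half a turn makes no difference.
- drive_low_mid (a point): The drive already in the eraser, same make and size, lying loose on the pedestal (pedestal top 42 mm above the desk, 74 x 58 mm), so its upper face is 50 mm above the desk. Point at its centre, axes as for the loose drive.
- lid_grip (a point): The lid: grey round bell cover, 121 mm across, 40 mm high, 250 g, open below, upright on the desk, with a black bar grip on top: 70 mm long (x axis), 14 mm thick (y), 28 mm tall. Point at the bar's centre, on the lid's axis, 54 mm above the lid's lower edge, 14 mm above the lid's flat top, 14 mm below the bar's top. Half a turn makes no difference.
- lid_foot (a point): Centre of the lid's lower edge, on its axis; axes as for lid_grip. Two steel lugs stick out at +x and -x of the lower edge, in line with the bar, to 140 mm across tips; each 16 mm wide and 6 mm high, underside level with the lid's lower edge.
- eraser_seat (a point): The eraser: fixed grey drum 170 mm across, a black box behind it (+x). Point on its axis at the ledge on which the lid's lower edge comes to rest, 30 mm above the desk (bar centre then 84 mm up; the lid clears a pile of two by 8 mm). z up; x axis towards the two slots of the collar (at +x and -x): with the bar along x the lugs drop through.
- eraser_collar (a point): Collar round the drum: this point is on its axis at its top, 45 mm above the desk; 160 mm outside, inner lip 128 mm across, with two slots about 26 mm wide at +x and -x (a lug has 5 mm play either way along the rim; the lid about 2 mm sideways). The lip's underside is 9 mm above the ledge; once down, the lid turns clockwise with its lugs under the lip.
- eraser_half (a point): The half mark: on the eraser's axis, 46 mm above the desk. Its x axis is the direction of the bar at the half mark, 0.70 rad (40 deg) clockwise from the slots, where single white ribs stand on the collar top on both sides; double ribs stand 1.40 rad from the slots, at the lock.
- ring (a joint): The sprung ring in the eraser that the lugs push round: 0 at rest, growing clockwise (rad). The lugs meet it after about 0.07 rad of play, so it reads about 0.62 with the bar on the half mark; the lock clicks at 1.25. Spring about 0.06 N m at 0 and 0.11 N m at the half mark, returning the lid if let go.
- stapler: Bystander: black stapler, 130 mm. Origin at the centre of its underside. Leave alone.
- mouse: Bystander: black computer mouse, 100 mm. Origin at the centre of its underside. Leave alone.
- notepad: Bystander: white notepad 105 x 75 x 16 mm. Origin at the centre of its underside. Leave alone.
- pen: Bystander: black pen, 140 mm. Origin at the centre of its underside. Leave alone.
- mug: Bystander: white mug, 90 mm tall. Origin at the centre of its underside. Leave alone.
- tape: Bystander: black tape dispenser with a clear roll, 75 mm tall. Origin at the centre of its underside. Leave alone.
There are look-alikes about, which are no part of the job. What is shaped like the part that bears drive_top_mid but red is not meant.

How it is judged:
On the way, in this order (a step that is already met when the one before it is completed fails the run):
1. the loose drive lies squarely on the other in the eraser, let go (horizontal distance between drive_top_mid and drive_low_mid below 0.007 m and angle between the x axis of drive_top_mid and the x axis of drive_low_mid, either way round below 0.14 rad and z of drive_top_mid in the frame of drive_low_mid between 0.006 and 0.01 m and angle between drive_top_mid's own z axis and vertical below 0.06 rad and horizontal distance between drive_low_mid and eraser_seat below 0.012 m and contact force between the fingers and drive_top below 0.1 N and linear speed of drive_top below 0.02 m/s), for 0.2 s.
2. the lid is fully down in the collar, lugs through the slots, not yet turned far (horizontal distance between lid_foot and eraser_seat below 0.005 m and z of lid_foot in the frame of eraser_seat between -0.003 and 0.003 m and angle between lid_foot's own z axis and vertical below 0.05 rad and value of joint ring below 0.4 rad), for 0.1 s.
At the end, for the whole second after the job is handed in: Drives in one pile on the pedestal (centres within 7 mm, 8 deg, flat; lower one within 12 mm of the axis); lid fully down (3 mm, centred 5 mm, level 3 deg), bar within 8 deg of the half mark, ring at 0.42 to 0.80 rad and still, fingers gripping the lid (over 2 N) (horizontal distance between drive_top_mid and drive_low_mid below 0.007 m and angle between the x axis of drive_top_mid and the x axis of drive_low_mid, either way round below 0.14 rad and z of drive_top_mid in the frame of drive_low_mid between 0.006 and 0.01 m and angle between drive_top_mid's own z axis and vertical below 0.06 rad and horizontal distance between drive_low_mid and eraser_seat below 0.012 m and horizontal distance between lid_foot and eraser_seat below 0.005 m and z of lid_foot in the frame of eraser_seat between -0.003 and 0.003 m and angle between lid_foot's own z axis and vertical below 0.05 rad and angle between the x axis of lid_foot and the x axis of eraser_half, either way round below 0.14 rad and value of joint ring between 0.42 and 0.8 rad and contact force between the fingers and lid above 2 N and velocity of joint ring between -0.1 and 0.1 rad/s); the arm keeps its last pose, push and grip.
It fails at once if the lid is turned to the lock and it clicks (value of joint ring above 1.25 rad).
It fails at once if another thing on the desk is moved by more than 30 mm (distance of any of stapler, mouse, notepad, pen, mug, tape from where it was at the start of the episode above 0.03 m).
It also fails if it takes over 54 s, if anything falls off the work surface, if the arm or the gripper's body presses on something with over 40 N, if the wrist force passes 120 N, or if a joint passes its speed limit or range.

### The arm

A 6-joint arm with a two-finger parallel gripper is mounted at the origin on the work surface. World frame = base frame: x ahead of the robot, y to its left, z up, the work surface at z = 0. Lengths are in m, angles in rad, forces in N, time in s.
With the tool pointing down it reaches from about 0.375 to 0.9 m from the base axis. Payload 3.1 kg.
Tool frame: the origin (TCP) lies at the very end of the fingers, on their centre line; the grasp point (between the pads) lies 19 mm behind it (robot.grip_point_offset is the distance from the TCP to the grasp point, in m); z points along the fingers, y is the direction in which the jaws open and shut (so a half turn about z gives the same grasp; the last joint's range is limited). The gripper opens to 87 mm and grips with 3 to 60 N. Pads are 19 mm wide; open, the fingers measure 117 mm over their backs; the gripper's body (75 mm by 190 mm) begins 51 mm behind the grasp point.
Start: joints at [-1.454, 0.527, 1.433, -0, 1.181, -0.178], TCP at [0.182, -0.598, 0.19] pointing down, gripper open.
Joint ranges: [-3.08, 3.08], [-0.75, 2.2], [0.22, 2.44], [-1.43, 4.57], [0, 2.65], [-2.85, 2.85]. Speed limits (rad/s): [2.79, 2.79, 3.14, 3.14, 3.14, 3.14].

### API

Orientations are given as a unit quaternion [w, x, y, z].
In Python, from cell import robot gives the robot as it stands.
- The arm moves only by the tool arm_command, never from a script. Its argument "motion" is a list of rows, each a list of 3 entries, a list of its own where there are three numbers: the finger opening in mm, from 0 to 87, then the shift along the tool's x, y, z in units of 40 mm (1.0 is 40 mm), then the turn, a rotation vector about the tool's x, y, z in units of 6 degrees (1.0 is 6 degrees). A call has exactly 8 rows; each row shifts and turns the commanded pose from where the row before left it, along the tool's axes as they then stand; what a row does not reach is not made up. A row lasts 1/10 s, in which the tool goes at most 50 mm and 8.59 degrees, less where a joint would pass 70% of its speed; a pose out of reach is approached as far as the arm can. A call is refused whole if a number of a shift passes 1 or a number of a turn 1, either way. A call with a gripper value outside its range is refused whole. The fingers move at their own pace and stop on an object; the grip force is fixed at half the most. Time passes only in rows, so rows that do not move let the fingers close, or fill a call up. It gives the time, the measured TCP pose, the force and the opening at its end, in the units of the state.
- robot.read_state(): the state, without advancing time (a new reading comes with each control period).
- robot.camera(name): name is "side" or "top"; returns a dict with "image" (420x560x3 uint8, red, green, blue), "vertical_fov" (degrees; the focal length in pixels is half the picture's height over the tangent of half this angle, whatever the lens; pixels are square), "cx", "cy" (the principal point, pixels), "extrinsics" (4x4, takes a point from world to camera coordinates). Camera axes: x right, y up, looking along -z (the intrinsics and any distortion apply to the point x, -y, -z); pixel columns grow to the right and rows downward; lengths in m; the calibration is good to about 2 mm. A picture is of the moment at which its call begins. There is no depth.
- robot.finish_job(): hands the job in, once; it reports no verdict.
The state is a dict: "time": time; "joint_positions": joint angles; "joint_velocities": joint speeds; "joint_torque": joint torques, N m; "tcp_pos": TCP position; "eef_rot": TCP orientation; "wrist_force": force on the tool from outside, world axes, zero at the start; "wrist_torque": the same for the moment, N m; "width": finger opening in m.
Only numpy, scipy, OpenCV 4.12 (cv2) and the standard library are available. Lean on these libraries where they do the work, as an engineer would, in place of code of your own. Each camera call takes 0.05 s, during which the arm holds its last target.

## Working session

There is one attempt and no reset: what is moved stays moved. The work goes in short steps, Python scripts to look and compute and a tool call to move; the robot and the scene stay as the last step left them, time stands still between calls to the robot, and variables do not carry over. Pictures are saved under pics/ and viewed, and the job is handed in when it is done.

Besides the shell and the picture viewer there is one more tool, called after "Call:" as name([rows], argument=value, ...), one row to a line, values as JSON. arm_command: Moves the arm, as the interface text tells. Its arguments: {"type":"object","properties":{"motion":{"type":"array"}},"required":["motion"]}

```bash
ls; mkdir -p pics; python3 - <<'E'
from cell import robot
import cv2,numpy as np
print(robot.read_state())
print(robot.grip_point_offset)
for n in ("side","top"):
    c=robot.camera(n); cv2.imwrite(f"pics/{n}0.png",c["image"][:,:,::-1]); print(n,{k:v for k,v in c.items() if k!="image"})
E
```

```text
pics
{'time': 0.0, 'joint_positions': array([-1.45452311e+00,  5.28474173e-01,  1.43388357e+00, -3.46257505e-05,
        1.18138945e+00, -1.78501269e-01]), 'joint_velocities': array([-0.00123282, -0.00281789,  0.00039048, -0.0017187 ,  0.00044431,
        0.00140176]), 'joint_torque': array([-9.05325596e-04, -4.40039384e+01, -1.76589400e+01,  6.32767123e-02,
        5.80600917e-02, -1.43519219e-04]), 'tcp_pos': array([ 0.18150112, -0.59723798,  0.18947275]), 'eef_rot': array([-1.07724391e-03,  9.89156606e-01,  1.46860640e-01,  1.75108154e-05]), 'wrist_force': array([ 0.2348442 ,  0.69611837, -0.06311285]), 'wrist_torque': array([-0.0135736 ,  0.0498182 ,  0.01234188]), 'width': 0.08691910160840297}
0.0187
side {'vertical_fov': 57.780631655475545, 'cx': 280.5389042471978, 'cy': 206.80776291841966, 'extrinsics': array([[ 0.9352353 , -0.35354235,  0.01851348, -0.51924611],
       [ 0.20839305,  0.59203471,  0.7785032 , -0.18635033],
       [-0.28619448, -0.72422559,  0.62736753, -0.77152108],
       [ 0.        ,  0.        ,  0.        ,  1.        ]])}
top {'vertical_fov': 52.819165530787515, 'cx': 273.13302857264387, 'cy': 214.57498431779828, 'extrinsics': array([[-0.0286775 , -0.99951212,  0.0123742 ,  0.0475192 ],
       [ 0.99075737, -0.02678003,  0.13297616, -0.55948221],
       [-0.1325799 ,  0.01607325,  0.99104199, -0.89098438],
       [ 0.        ,  0.        ,  0.        ,  1.        ]])}
```

View pics/top0.png

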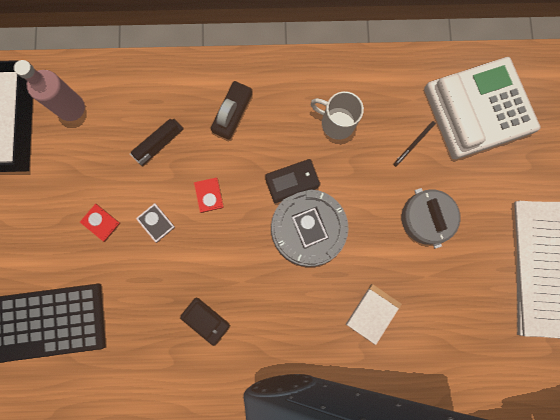

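View pics/side0.png

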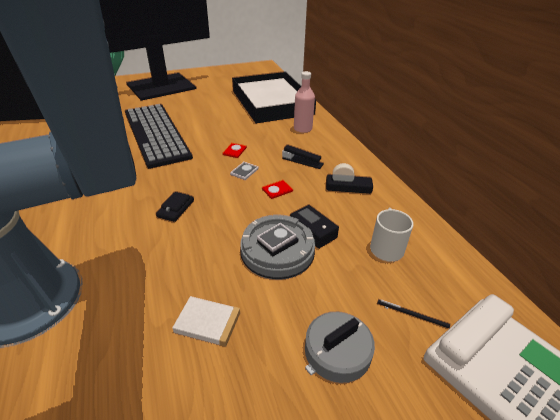

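```bash
cat > h.py <<'E'
import numpy as np,cv2
from cell import robot
class Cam:
    def __init__(s,n):
        c=robot.camera(n); s.img=c["image"][:,:,::-1].copy(); s.E=c["extrinsics"]; s.cx=c["cx"]; s.cy=c["cy"]
        s.f=210/np.tan(np.radians(c["vertical_fov"])/2); s.R=s.E[:3,:3]; s.C=-s.R.T@s.E[:3,3]
    def proj(s,p):
        q=s.R@np.asarray(p,float)+s.E[:3,3]; return np.array([s.cx+s.f*q[0]/-q[2], s.cy+s.f*-q[1]/-q[2]])
    def back(s,uv,z):
        d=s.R.T@np.array([(uv[0]-s.cx)/s.f,-(uv[1]-s.cy)/s.f,-1]); return s.C+d*(z-s.C[2])/d[2]
    def crop(s,name,u0,v0,w,h,k):
        cv2.imwrite("pics/"+name,cv2.resize(s.img[v0:v0+h,u0:u0+w],None,fx=k,fy=k,interpolation=cv2.INTER_CUBIC))
E
python3 - <<'E'
from h import *
t=Cam("top"); s=Cam("side")
print(t.C,s.C,t.f,s.f)
for n,uv,z in(("drive",(155,223),.008),("eras",(310,228),.045),("lid",(432,217),.04)):
    p=t.back(uv,z); print(n,p,s.proj(p))
t.crop("t_dr.png",125,193,60,60,9)
t.crop("t_er.png",265,180,90,90,6)
t.crop("t_li.png",390,175,90,80,6)
s.crop("s_dr.png",215,145,60,50,9)
s.crop("s_er.png",230,200,100,80,7)
s.crop("s_li.png",295,300,90,90,6)
E
```

```text
[0.43754723 0.04683408 0.95681271] [ 0.30364633 -0.63200494  0.63871465] 422.86466062528086 380.56636007366933
drive [0.55254092 0.29773983 0.008     ] [244.62523541 169.66260602]
eras [ 0.52800107 -0.04704899  0.045     ] [277.01161698 237.39216879]
lid [ 0.54539668 -0.31670203  0.04      ] [339.07308278 336.30218709]
```

View pics/t_dr.png

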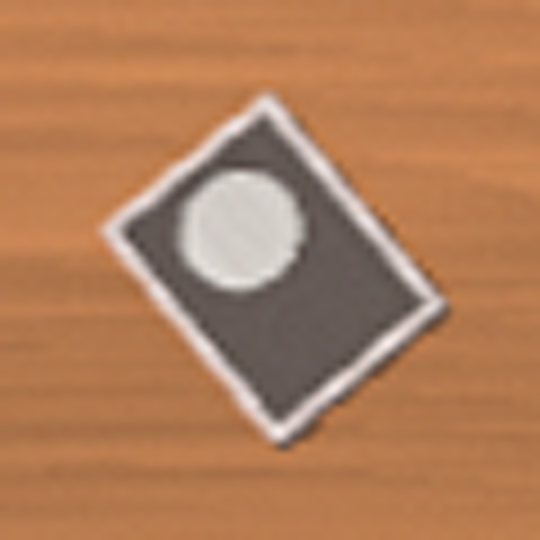

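View pics/t_er.png

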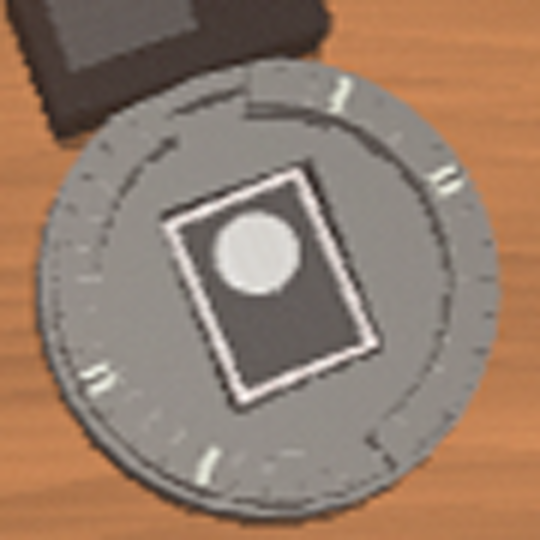

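View pics/t_li.png

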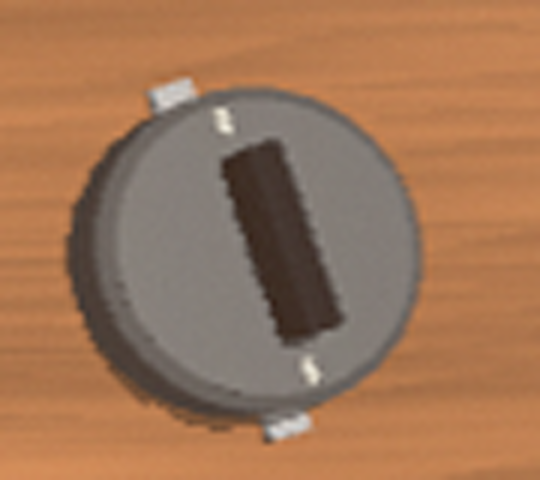

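View pics/s_er.png

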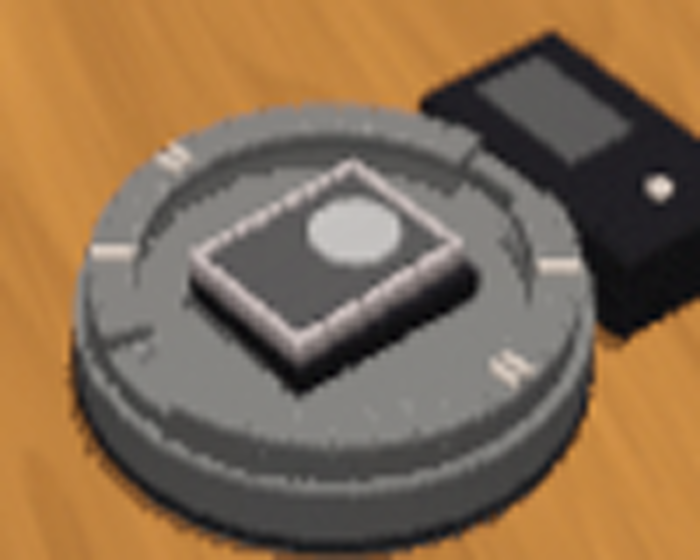

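View pics/s_li.png

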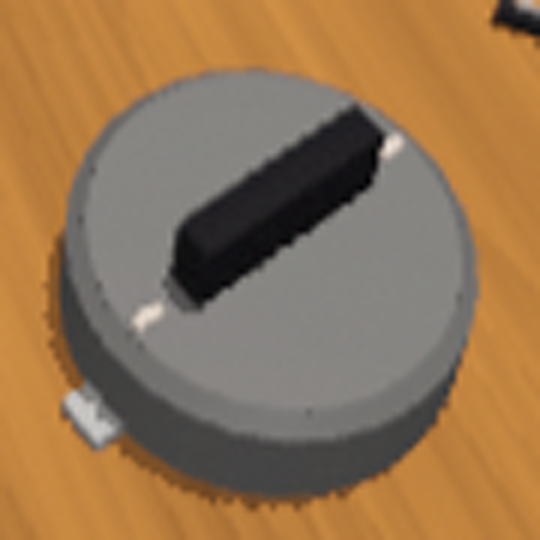

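View pics/s_dr.png

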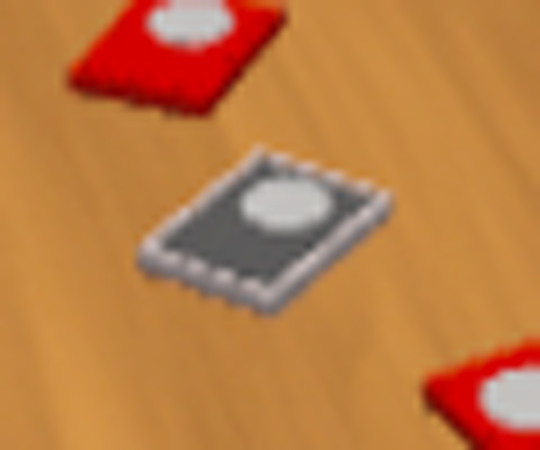

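```bash
cat > fit.py <<'E'
from h import *
from scipy.optimize import least_squares
t=Cam("top"); s=Cam("side")
def px(pts,u0,v0,k): return [np.array([u0+(a+.5)/k-.5,v0+(b+.5)/k-.5]) for a,b in pts]
def fit(name,model,obs,x0):
    # model: list local pts (x,y,z world); obs: list of (cam,[px])
    def res(p,ob):
        c,sn=np.cos(p[2]),np.sin(p[2]); r=[]
        for cam,idx,pp in ob:
            for i,uv in zip(idx,pp):
                m=model[i]; r+=list(cam.proj([p[0]+c*m[0]-sn*m[1],p[1]+sn*m[0]+c*m[1],m[2]])-uv)
        return r
    for lab,ob in (("both",obs),)+tuple((("top","side")[i],[o]) for i,o in enumerate(obs)):
        f=least_squares(res,x0,args=(ob,)); print(name,lab,np.round(f.x,4),"rms",round(np.sqrt(np.mean(f.fun**2)),2),np.round(f.fun,1) if lab=="both" else "")
def rect(z): return [(.0355,.027,z),(.0355,-.027,z),(-.0355,-.027,z),(-.0355,.027,z)]
# long axis dir for loose: top view corners order
d=px([(267,95),(447,303),(280,443),(103,230)],125,193,9)   # A top,B right,C bottom,D left
# long side A-B and D-C ; x axis from B->A : +x end = A,D. +y side (ccw) : facing up-left, left is D
fit("drive",rect(.008),[(t,[3,0,1,2][:0] or [1,2,3,0],[d[0],d[1],d[2],d[3]])],[.55,.298,.7])
E
python3 - <<'E'
exec(open('fit.py').read())
sd=px([(262,148),(392,195),(268,290),(140,245)],215,145,9)
# side view: find mapping by projecting
print([ (np.round(t.back(p,.008),4)) for p in d],[ (np.round(s.back(p,.008),4)) for p in sd])
e=px([(307,160),(380,345),(238,408),(163,218)],265,180,6); se=px([(352,162),(465,240),(297,345),(190,255)],230,200,7)
print([ (np.round(t.back(p,.05),4)) for p in e],[ (np.round(s.back(p,.05),4)) for p in se])
r=px([(342,95),(207,467),(447,180),(97,378),(213,108),(385,450)],265,180,6); sr=px([(110,250),(560,264),(175,157),(512,370),(475,160),(130,340)],230,200,7)
R=[t.back(p,.0455) for p in r]; S=[s.back(p,.0455) for p in sr]
for q in (R,S):
    print([np.round(a,4) for a in q])
    for i in(0,2,4):
        dd=q[i]-q[i+1]; print("mid",(q[i]+q[i+1])/2,"len",np.linalg.norm(dd),"ang",np.degrees(np.arctan2(dd[1],dd[0])))
l=px([(224,121),(310,370)],390,175,6); sl=px([(397,145),(147,317)],295,300,6)
lg=px([(172,97),(290,428)],390,175,6)
b=px([(222,160),(280,140),(343,322),(290,345)],390,175,6)
for q in ([t.back(p,.04) for p in l],[s.back(p,.04) for p in sl],[t.back(p,.006) for p in lg]):
    dd=q[0]-q[1]; print("lid mid",(q[0]+q[1])/2,"len",np.linalg.norm(dd),"ang",np.degrees(np.arctan2(dd[1],dd[0])))
B=[t.back(p,.068) for p in b]; print("bar",np.mean(B,0),B)
E
```

```text
drive both [0.5543 0.2977 0.6897] rms 0.22 [ 0.2 -0.4  0.1  0.  -0.   0.2 -0.3  0.2]
drive top [0.5543 0.2977 0.6897] rms 0.22 
[array([0.5979, 0.2999, 0.008 ]), array([0.5441, 0.2546, 0.008 ]), array([0.5102, 0.2959, 0.008 ]), array([0.5648, 0.3405, 0.008 ])] [array([0.5636, 0.3454, 0.008 ]), array([0.5966, 0.3026, 0.008 ]), array([0.541 , 0.2619, 0.008 ]), array([0.5087, 0.3009, 0.008 ])]
[array([ 0.5746, -0.0609,  0.05  ]), array([ 0.5068, -0.0843,  0.05  ]), array([ 0.4857, -0.0325,  0.05  ]), array([ 0.5548, -0.0081,  0.05  ])] [array([ 0.5497, -0.0075,  0.05  ]), array([ 0.5707, -0.0555,  0.05  ]), array([ 0.5034, -0.0821,  0.05  ]), array([ 0.4847, -0.0324,  0.05  ])]
[array([ 0.5989, -0.0753,  0.0455]), array([ 0.4652, -0.021 ,  0.0455]), array([ 0.5666, -0.1121,  0.0455]), array([0.4981, 0.0174, 0.0455]), array([ 0.5954, -0.028 ,  0.0455]), array([ 0.4694, -0.085 ,  0.0455])]
mid [ 0.53205731 -0.04813535  0.0455    ] len 0.14434422175400405 ang -22.09821994253496
mid [ 0.53233821 -0.04737871  0.0455    ] len 0.14649626167951973 ang -62.14858534387791
mid [ 0.53240411 -0.0565
[... 356 characters left out ...]
9456486842
mid [ 0.53001649 -0.04540548  0.0455    ] len 0.14672736690880056 ang 117.50847366164103
mid [ 0.52386731 -0.03696097  0.0455    ] len 0.14118326735617248 ang 17.607254394272772
lid mid [ 0.54888603 -0.3214846   0.04      ] len 0.0958206821441727 ang 14.705758538540941
lid mid [ 0.54678265 -0.31992997  0.04      ] len 0.09894092474929406 ang 14.72495177207713
lid mid [ 0.5471258  -0.32083743  0.006     ] len 0.13232448078432557 ang 15.401535673373909
bar [ 0.54653613 -0.31635852  0.068     ] [array([ 0.57633315, -0.29663793,  0.068     ]), array([ 0.58300327, -0.31799621,  0.068     ]), array([ 0.51721908, -0.3351469 ,  0.068     ]), array([ 0.509589  , -0.31565304,  0.068     ])]
```

```bash
cat > plan.py <<'E'
from h import *
from scipy.spatial.transform import Rotation as Ro
def Rt(yaw): return Ro.from_euler('z',yaw,degrees=True)*Ro.from_euler('x',180,degrees=True)
def cur():
    s=robot.read_state(); q=s["eef_rot"]; return np.array(s["tcp_pos"]),Ro.from_quat([q[1],q[2],q[3],q[0]]),s
def plan(wps,start=None):
    """wps: (x,y,z,yawdeg,grip_mm,nrows). prints calls of 8 rows."""
    p,R,s=cur() if start is None else start
    rows=[]
    for x,y,z,yaw,g,n in wps:
        p1=np.array([x,y,z]); R1=Rt(yaw)
        rv=(R.inv()*R1).as_rotvec(); p0=p.copy(); R0=R
        for i in range(n):
            f=(i+1)/n; pt=p0+(p1-p0)*f; Rtg=R0*Ro.from_rotvec(rv*f)
            d=np.round(R.inv().apply(pt-p)/.04,2); w=np.round(np.degrees((R.inv()*Rtg).as_rotvec())/6,2)
            fl="" if abs(d).max()<=1 and abs(w).max()<=1 and np.linalg.norm(d)*40<=50 else " !!"
            p=p+R.apply(d*.04); R=R*Ro.from_rotvec(np.radians(w*6))
            rows.append(f"[{g},{(d+0).tolist()},{(w+0).tolist()}]{fl}")
    while len(rows)%8: rows.append(f"[{wps[-1][4]},[0,0,0],[0,0,0]]")
    for i in range(0,len(rows),8): print(",\n".join(rows[i:i+8]),"\n--")
    print("end",np.round(p,4),R.as_euler('zyx',degrees=True).round(2))
def where():
    p,R,s=cur(); X=R.as_matrix(); print("t",round(s["time"],2),"tcp",np.round(p,4),"yaw",round(np.degrees(np.arctan2(X[1,0],X[0,0])),2),"z-axis",np.round(X[:,2],4),"w",round(s["width"],4),"F",np.round(s["wrist_force"],2),"T",np.round(s["wrist_torque"],3))
E
python3 - <<'E'
from plan import *
where()
plan([(.46,-.25,.19,28,87,12),(.5534,.30,.14,39,87,16),(.5534,.30,.04,39,87,4),])
E
```

```text
t 0.3 tcp [ 0.1816 -0.5977  0.1901] yaw 16.89 z-axis [-1.e-04  8.e-04 -1.e+00] w 0.0872 F [-0.22  0.66  0.16] T [-0.016  0.009  0.027]
[87,[0.77, -0.52, 0.0],[0.0, 0.0, -0.15]],
[87,[0.77, -0.52, 0.0],[0.0, 0.0, -0.16]],
[87,[0.78, -0.5, 0.0],[0.0, 0.0, -0.15]],
[87,[0.79, -0.48, 0.0],[0.0, 0.0, -0.16]],
[87,[0.8, -0.48, 0.0],[0.0, 0.0, -0.15]],
[87,[0.8, -0.46, 0.0],[0.0, 0.0, -0.16]],
[87,[0.82, -0.45, 0.0],[0.0, 0.0, -0.15]],
[87,[0.82, -0.43, 0.01],[0.0, 0.0, -0.15]] 
--
[87,[0.82, -0.42, 0.0],[-0.01, 0.0, -0.16]],
[87,[0.84, -0.41, 0.0],[0.0, 0.0, -0.15]],
[87,[0.84, -0.4, 0.0],[0.0, 0.0, -0.16]],
[87,[0.84, -0.38, 0.0],[0.0, 0.0, -0.15]],
[87,[0.53, -0.69, 0.08],[0.0, 0.0, -0.11]],
[87,[0.54, -0.68, 0.08],[0.0, 0.0, -0.12]],
[87,[0.55, -0.68, 0.07],[0.0, 0.0, -0.11]],
[87,[0.56, -0.67, 0.08],[0.0, 0.0, -0.12]] 
--
[87,[0.56, -0.67, 0.08],[0.0, 0.0, -0.11]],
[87,[0.58, -0.65, 0.08],[0.0, 0.0, -0.12]],
[87,[0.58, -0.65, 0.08],[0.0, 0.0, -0.11]],
[87,[0.58, -0.65, 0.07],[0.0, 0.0, -0.12]],
[87,[0.6, -0.63, 0.08],[0.0, 0.0, -0.11]],
[87,[0.6, -0.63, 0.08],[0.0, 0.0, -0.12]],
[87,[0.62, -0.62, 0.08],[0.0, 0.0, -0.11]],
[87,[0.61, -0.62, 0.07],[0.0, 0.0, -0.12]] 
--
[87,[0.63, -0.6, 0.08],[0.0, 0.0, -0.11]],
[87,[0.63, -0.6, 0.08],[0.0, 0.0, -0.12]],
[87,[0.64, -0.59, 0.08],[0.0, 0.0, -0.11]],
[87,[0.65, -0.59, 0.08],[0.0, 0.0, -0.11]],
[87,[0.0, 0.0, 0.62],[0.0, 0.0, 0.0]],
[87,[0.0, 0.0, 0.63],[0.0, 0.0, 0.0]],
[87,[0.0, 0.0, 0.62],[0.0, 0.0, 0.0]],
[87,[0.0, 0.0, 0.63],[0.0, 0.0, 0.0]] 
--
end [0.5533 0.3    0.0398] [-3.8970e+01  2.0000e-02  1.7999e+02]
```

Call:
arm_command([
  [87,[0.78,-0.5,0],[0,0,-0.15]],
  [87,[0.78,-0.5,0],[0,0,-0.15]],
  [87,[0.78,-0.5,0],[0,0,-0.15]],
  [87,[0.8,-0.48,0],[0,0,-0.15]],
  [87,[0.8,-0.48,0],[0,0,-0.15]],
  [87,[0.8,-0.45,0],[0,0,-0.15]],
  [87,[0.82,-0.45,0],[0,0,-0.15]],
  [87,[0.82,-0.45,0],[0,0,-0.15]],
])

```text
time: 1.1
tcp_pos: [0.37, -0.3662, 0.1906]
eef_rot: [0.0, 0.978, 0.209, 0.0]
wrist_force: [0.9, -0.1, -0.3]
width: 0.087
```

Call:
arm_command([
  [87,[0.82,-0.42,0],[0,0,-0.15]],
  [87,[0.84,-0.4,0],[0,0,-0.15]],
  [87,[0.84,-0.4,0],[0,0,-0.15]],
  [87,[0.84,-0.38,0],[0,0,-0.15]],
  [87,[0.54,-0.7,0.08],[0,0,-0.12]],
  [87,[0.54,-0.68,0.08],[0,0,-0.12]],
  [87,[0.55,-0.68,0.08],[0,0,-0.12]],
  [87,[0.56,-0.67,0.08],[0,0,-0.12]],
])

```text
time: 1.9
tcp_pos: [0.4867, -0.1128, 0.1776]
eef_rot: [0.0, 0.965, 0.264, 0.0]
wrist_force: [-0.3, 0.5, 0.4]
width: 0.0865
```

Call:
arm_command([
  [87,[0.56,-0.67,0.08],[0,0,-0.12]],
  [87,[0.58,-0.65,0.08],[0,0,-0.12]],
  [87,[0.58,-0.65,0.08],[0,0,-0.12]],
  [87,[0.58,-0.65,0.08],[0,0,-0.12]],
  [87,[0.6,-0.63,0.08],[0,0,-0.12]],
  [87,[0.6,-0.63,0.08],[0,0,-0.12]],
  [87,[0.62,-0.62,0.08],[0,0,-0.12]],
  [87,[0.62,-0.62,0.08],[0,0,-0.12]],
])

```text
time: 2.7
tcp_pos: [0.5339, 0.1625, 0.152]
eef_rot: [0.0, 0.95, 0.312, 0.0]
wrist_force: [-0.2, 0.2, -0.2]
width: 0.0873
```

```bash
python3 - <<'E'
from plan import *
where()
plan([(.5534,.30,.07,39,87,6)])
E
```

```text
t 2.7 tcp [0.5339 0.1625 0.152 ] yaw 36.36 z-axis [ 4.e-04 -0.e+00 -1.e+00] w 0.0873 F [-0.21  0.25 -0.25] T [ 0.042 -0.047  0.038]
[87,[0.41, -0.41, 0.34],[0.0, 0.0, -0.07]],
[87,[0.4, -0.41, 0.34],[0.0, 0.0, -0.08]],
[87,[0.42, -0.41, 0.35],[0.0, 0.0, -0.07]],
[87,[0.41, -0.4, 0.34],[0.0, 0.0, -0.07]],
[87,[0.42, -0.4, 0.34],[0.0, 0.0, -0.08]],
[87,[0.42, -0.4, 0.34],[0.0, 0.0, -0.07]],
[87,[0,0,0],[0,0,0]],
[87,[0,0,0],[0,0,0]] 
--
end [0.5535 0.3    0.07  ] [-3.9e+01  2.0e-02  1.8e+02]
```

Call:
arm_command([
  [87,[0.42,-0.4,0.35],[0,0,-0.07]],
  [87,[0.42,-0.4,0.35],[0,0,-0.07]],
  [87,[0.42,-0.4,0.35],[0,0,-0.07]],
  [87,[0.42,-0.4,0.35],[0,0,-0.07]],
  [87,[0.42,-0.4,0.35],[0,0,-0.07]],
  [87,[0,0,0],[0,0,0]],
  [87,[0,0,0],[0,0,0]],
  [87,[0,0,0],[0,0,0]],
])

```text
time: 3.5
tcp_pos: [0.5524, 0.2748, 0.0825]
eef_rot: [0.0, 0.944, 0.329, 0.0]
wrist_force: [-0.7, -0.0, -0.6]
width: 0.0871
```

```bash
python3 - <<'E'
from plan import *
where()
t=Cam("top"); s=Cam("side")
t.crop("t1.png",85,153,140,120,5); s.crop("s1.png",175,95,140,120,5)
where()
for c in (t,s): print([c.proj(p).round(1) for p in ((.5534,.3,.0),(cur()[0]))])
plan([(.5534,.30,.03,39,87,4)])
E
```

```text
t 3.5 tcp [0.5524 0.2748 0.0825] yaw 38.4 z-axis [ 4.e-04 -2.e-04 -1.e+00] w 0.0871 F [-0.68 -0.04 -0.57] T [-0.066 -0.047 -0.013]
t 3.6 tcp [0.5526 0.2746 0.0829] yaw 38.36 z-axis [ 1.e-03  1.e-04 -1.e+00] w 0.0869 F [-0.05 -0.11 -0.25] T [-0.01  -0.014  0.009]
[array([154.9, 223.1]), array([156.6, 218.6])]
[array([244.8, 171.4]), array([245.9, 151.7])]
[87,[0.1, -0.12, 0.33],[0.0, 0.0, -0.03]],
[87,[0.1, -0.12, 0.33],[0.0, 0.0, -0.02]],
[87,[0.11, -0.12, 0.33],[0.0, -0.01, -0.03]],
[87,[0.1, -0.12, 0.33],[0.0, 0.0, -0.03]],
[87,[0,0,0],[0,0,0]],
[87,[0,0,0],[0,0,0]],
[87,[0,0,0],[0,0,0]],
[87,[0,0,0],[0,0,0]] 
--
end [0.5535 0.2999 0.0301] [-3.9020e+01  1.0000e-02  1.7997e+02]
```

View pics/t1.png

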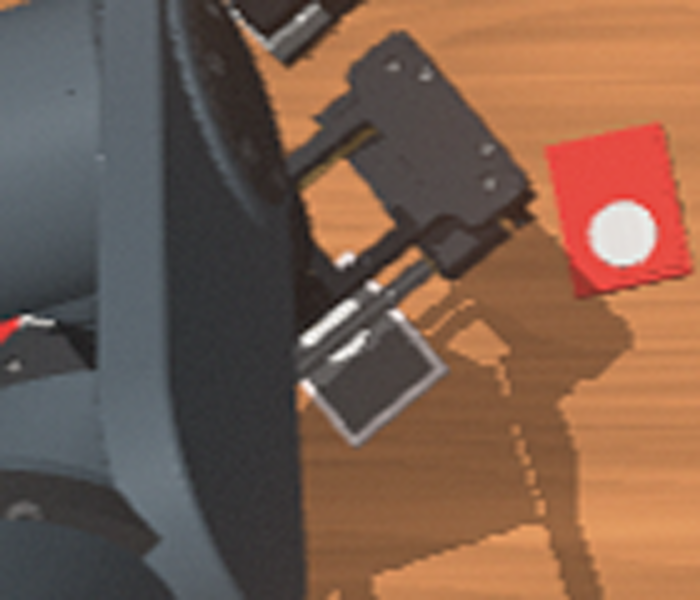

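View pics/s1.png

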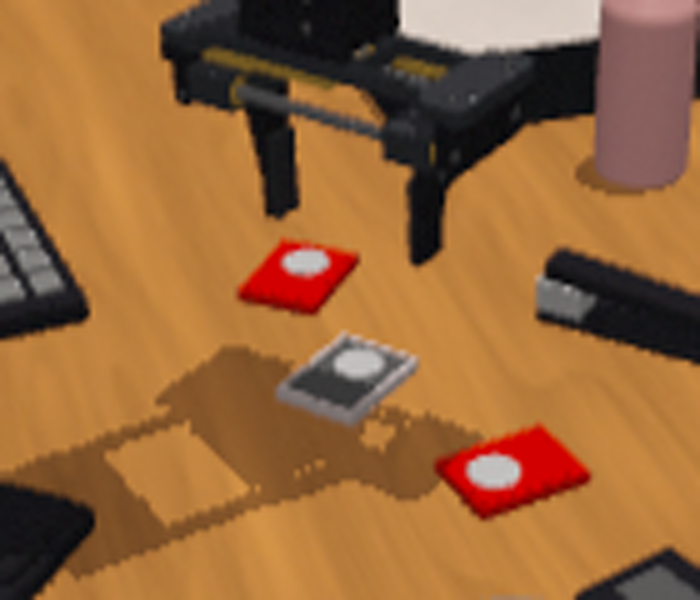

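```bash
python3 - <<'E'
from plan import *
s=Cam("side"); p,R,_=cur()
for dz in (0,.0187,.04):
  for y in (-.0435,.0435): print(dz,y,((s.proj(p+R.apply([0,y,-dz]))-[175,95])*5).round(0))
E
```

```text
0 -0.0435 [292. 262.]
0 0.0435 [419. 305.]
0.0187 -0.0435 [290. 234.]
0.0187 0.0435 [418. 276.]
0.04 -0.0435 [288. 200.]
0.04 0.0435 [417. 242.]
```

Call:
arm_command([
  [87,[0.1,-0.12,0.33],[0,0,-0.02]],
  [87,[0.1,-0.12,0.33],[0,0,-0.02]],
  [87,[0.1,-0.12,0.33],[0,0,-0.02]],
  [87,[0.1,-0.12,0.33],[0,0,-0.02]],
  [87,[0,0,0],[0,0,0]],
  [87,[0,0,0],[0,0,0]],
  [87,[0,0,0],[0,0,0]],
  [87,[0,0,0],[0,0,0]],
])

```text
time: 4.45
tcp_pos: [0.5533, 0.3005, 0.0299]
eef_rot: [0.0, 0.943, 0.333, 0.001]
wrist_force: [-0.5, 0.6, 0.5]
width: 0.0867
```

```bash
python3 - <<'E'
from plan import *
where()
s=Cam("side"); p,R,_=cur()
s.crop("s2.png",195,115,110,90,7)
for dz in (0,.0187,.04):
  for y in (-.0435,.0435): print(dz,y,((s.proj(p+R.apply([0,y,-dz]))-[195,115])*7).round(0))
E
```

```text
t 4.45 tcp [0.5533 0.3005 0.0299] yaw 38.9 z-axis [ 1.2e-03  3.0e-04 -1.0e+00] w 0.0867 F [-0.53  0.58  0.49] T [0.017 0.019 0.002]
0 -0.0435 [262. 307.]
0 0.0435 [431. 365.]
0.0187 -0.0435 [259. 269.]
0.0187 0.0435 [430. 327.]
0.04 -0.0435 [256. 225.]
0.04 0.0435 [429. 282.]
```

View pics/s2.png

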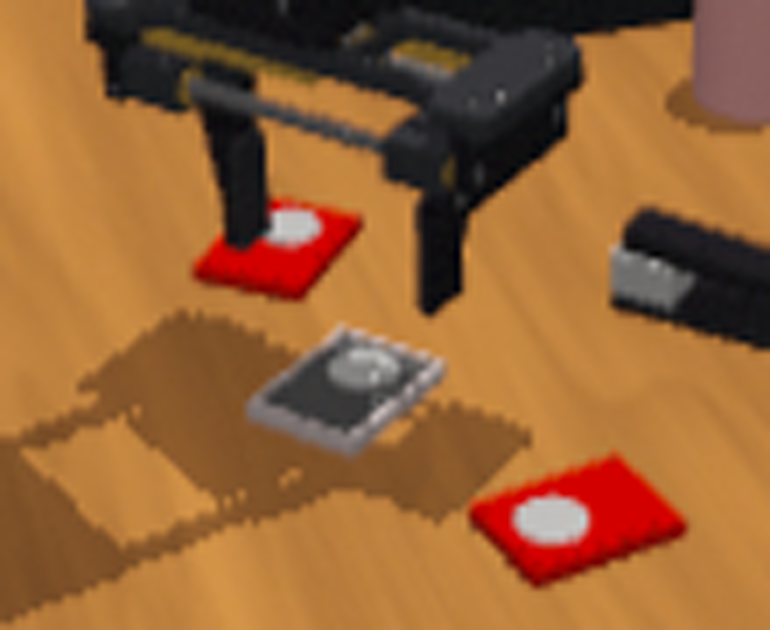

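```bash
python3 - <<'E'
from plan import *
t=Cam("top"); s=Cam("side")
for z in (.12,.153,.18,.21): print(z,t.proj((.6116,.2001,z)))
p,R,st=cur(); print(st["joint_positions"])
cv2.imwrite("pics/t2.png",t.img); s.crop("s3.png",100,0,200,200,4)
E
```

```text
0.12 [189.28069804 186.18423574]
0.153 [186.13632024 182.77743369]
0.18 [183.37011922 179.7803704 ]
0.21 [180.06833152 176.20302131]
[ 3.20290197e-01  7.38816857e-01  1.54019021e+00 -4.92147303e-05
  8.61497409e-01  1.21223772e+00]
```

View pics/t2.png

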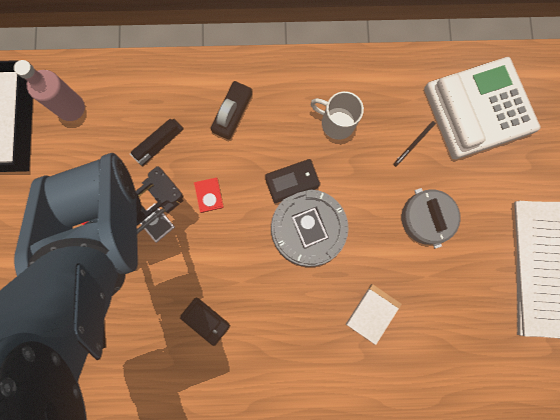

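View pics/s3.png

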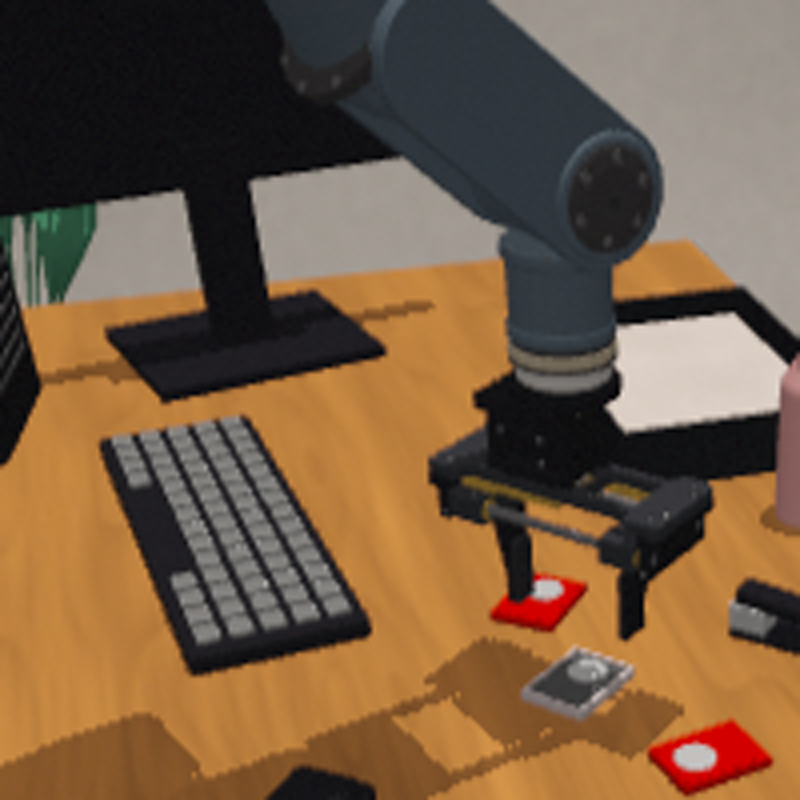

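```bash
python3 - <<'E'
from plan import *
t=Cam("top"); s=Cam("side")
t.crop("t3.png",120,150,90,90,6)
for z in (.08,.1,.12,.14,.16,.18,.2):
    p=t.back((171.5,182),z); print(z,p.round(3),s.proj(p).round(1))
E
```

```text
0.08 [0.63  0.245 0.08 ] [275.2 153.2]
0.1 [0.625 0.24  0.1  ] [274.3 148. ]
0.12 [0.621 0.236 0.12 ] [273.4 142.7]
0.14 [0.617 0.231 0.14 ] [272.5 137.2]
0.16 [0.612 0.227 0.16 ] [271.6 131.5]
0.18 [0.608 0.222 0.18 ] [270.6 125.6]
0.2 [0.604 0.218 0.2  ] [269.6 119.5]
```

View pics/t3.png

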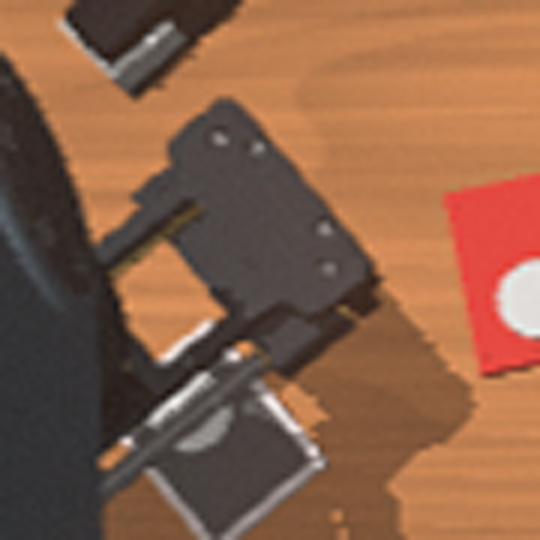

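Call:
arm_command([
  [87,[0,0,0.15],[0,0,0]],
  [87,[0,0,0.15],[0,0,0]],
  [87,[0,0,0.15],[0,0,0]],
  [87,[0,0,0.1],[0,0,0]],
  [87,[0,0,0.05],[0,0,0]],
  [87,[0,0,0],[0,0,0]],
  [87,[0,0,0],[0,0,0]],
  [87,[0,0,0],[0,0,0]],
])

```text
time: 5.5
tcp_pos: [0.553, 0.3006, 0.0055]
eef_rot: [-0.0, 0.943, 0.333, 0.0]
wrist_force: [-1.6, 1.3, 0.2]
width: 0.0871
```

```bash
python3 - <<'E'
from plan import *
where()
s=Cam("side"); s.crop("s4.png",195,115,110,90,7)
where()
E
```

```text
t 5.5 tcp [0.553  0.3006 0.0055] yaw 38.91 z-axis [ 6.e-04  2.e-04 -1.e+00] w 0.0871 F [-1.55  1.27  0.22] T [-0.058  0.02   0.054]
t 5.55 tcp [0.553  0.3006 0.0055] yaw 38.91 z-axis [ 6.e-04  2.e-04 -1.e+00] w 0.087 F [-0.07  0.01 -0.56] T [ 0.015 -0.027  0.02 ]
```

View pics/s4.png

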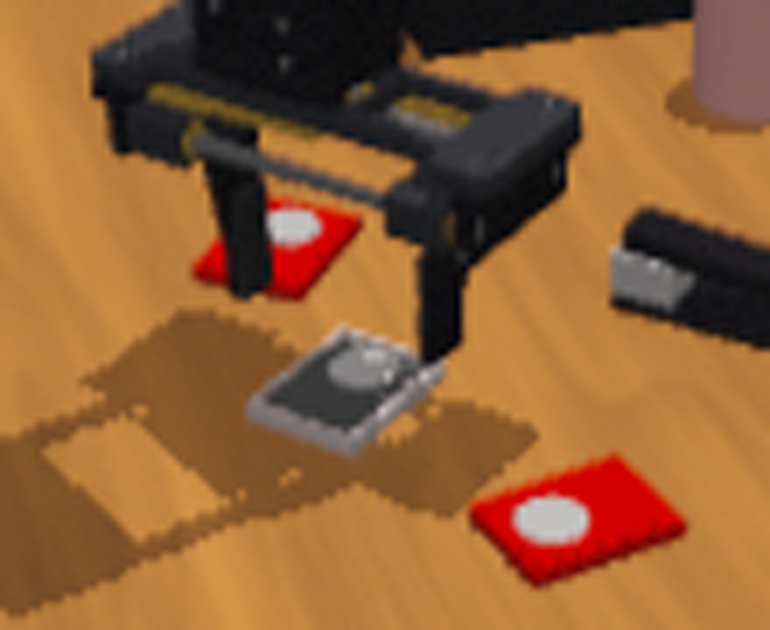

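Call:
arm_command([
  [87,[0,0,0.03],[0,0,0]],
  [87,[0,0,0.03],[0,0,0]],
  [87,[0,0,0.03],[0,0,0]],
  [87,[0,0,0.03],[0,0,0]],
  [87,[0,0,0.03],[0,0,0]],
  [87,[0,0,0],[0,0,0]],
  [87,[0,0,0],[0,0,0]],
  [87,[0,0,0],[0,0,0]],
])

```text
time: 6.35
tcp_pos: [0.5528, 0.3005, -0.0007]
eef_rot: [-0.0, 0.943, 0.333, 0.0]
wrist_force: [0.8, -0.3, -0.4]
width: 0.0868
```

```bash
python3 - <<'E'
from plan import *
where()
E
```

```text
t 6.35 tcp [ 0.5528  0.3005 -0.0007] yaw 38.91 z-axis [ 1.e-04  1.e-04 -1.e+00] w 0.0868 F [ 0.77 -0.34 -0.41] T [ 0.007 -0.056  0.002]
```

Call:
arm_command([
  [87,[0,0,0.1],[0,0,0]],
  [87,[0,0,0.1],[0,0,0]],
  [87,[0,0,0.1],[0,0,0]],
  [87,[0,0,0.05],[0,0,0]],
  [87,[0,0,0.05],[0,0,0]],
  [87,[0,0,0],[0,0,0]],
  [87,[0,0,0],[0,0,0]],
  [87,[0,0,0],[0,0,0]],
])

```text
time: 7.15
tcp_pos: [0.5529, 0.3006, -0.0166]
eef_rot: [-0.0, 0.943, 0.333, 0.0]
wrist_force: [-0.3, 0.5, -0.2]
width: 0.0869
```

```bash
python3 - <<'E'
from plan import *
where()
s=Cam("side"); s.crop("s5.png",195,115,110,90,7)
t=Cam("top");t.crop("t5.png",120,150,90,90,6)
where()
E
```

```text
t 7.15 tcp [ 0.5529  0.3006 -0.0166] yaw 38.91 z-axis [ 4.e-04  2.e-04 -1.e+00] w 0.0869 F [-0.3   0.51 -0.19] T [-0.053 -0.069  0.018]
t 7.25 tcp [ 0.5529  0.3006 -0.0165] yaw 38.91 z-axis [ 4.e-04  1.e-04 -1.e+00] w 0.087 F [ 0.52  0.56 -0.97] T [-0.011 -0.055 -0.001]
```

View pics/s5.png

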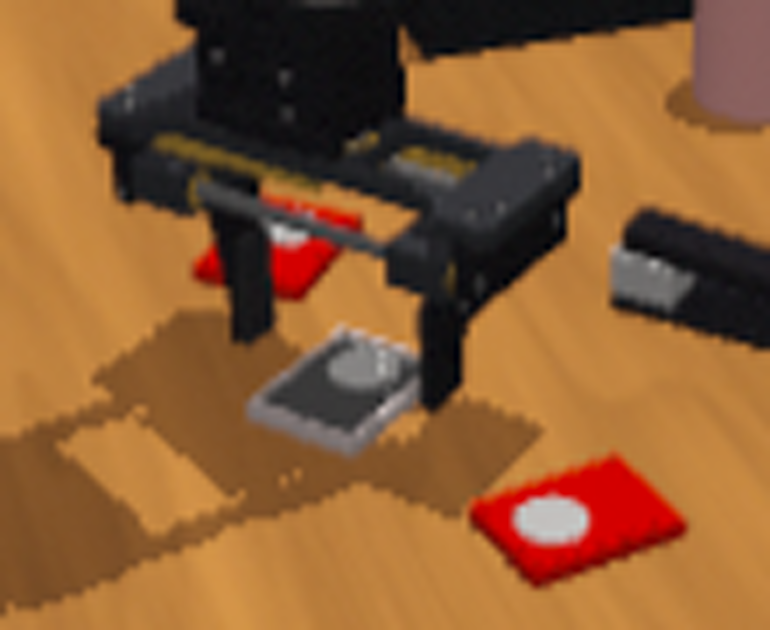

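View pics/t5.png

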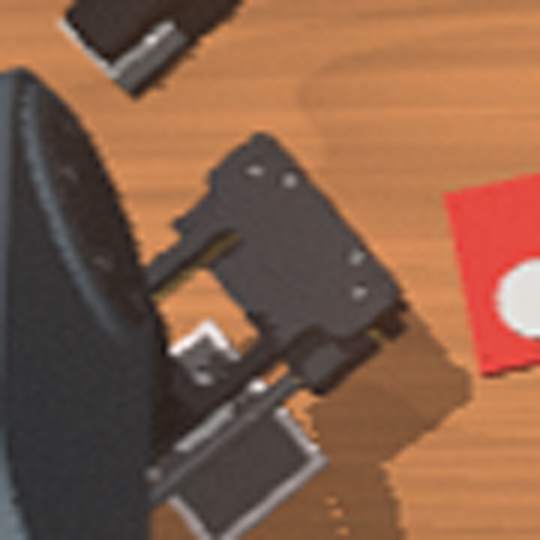

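Call:
arm_command([
  [87,[0,0,0.04],[0,0,0]],
  [87,[0,0,0.04],[0,0,0]],
  [87,[0,0,0.04],[0,0,0]],
  [87,[0,0,0.04],[0,0,0]],
  [87,[0,0,0],[0,0,0]],
  [87,[0,0,0],[0,0,0]],
  [87,[0,0,0],[0,0,0]],
  [87,[0,0,0],[0,0,0]],
])

```text
time: 8.05
tcp_pos: [0.5528, 0.3005, -0.0231]
eef_rot: [-0.0, 0.943, 0.333, 0.0]
wrist_force: [-0.4, 0.0, -0.7]
width: 0.0868
```

```bash
python3 - <<'E'
from plan import *
where()
E
```

```text
t 8.05 tcp [ 0.5528  0.3005 -0.0231] yaw 38.91 z-axis [ 1.e-04  1.e-04 -1.e+00] w 0.0868 F [-0.42  0.01 -0.68] T [ 0.028  0.038 -0.009]
```

Call:
arm_command([
  [87,[0,0,0.02],[0,0,0]],
  [87,[0,0,0.02],[0,0,0]],
  [87,[0,0,0.02],[0,0,0]],
  [87,[0,0,0.02],[0,0,0]],
  [87,[0,0,0],[0,0,0]],
  [87,[0,0,0],[0,0,0]],
  [87,[0,0,0],[0,0,0]],
  [87,[0,0,0],[0,0,0]],
])

```text
time: 8.85
tcp_pos: [0.5528, 0.3005, -0.0263]
eef_rot: [-0.0, 0.943, 0.333, 0.0]
wrist_force: [-0.5, 0.0, -0.2]
width: 0.0871
```

```bash
python3 - <<'E'
from plan import *
where()
s=Cam("side"); s.crop("s6.png",195,115,110,90,7)
E
```

```text
t 8.85 tcp [ 0.5528  0.3005 -0.0263] yaw 38.91 z-axis [ 1.e-04  0.e+00 -1.e+00] w 0.0871 F [-0.55  0.04 -0.21] T [ 0.011  0.016 -0.006]
```

View pics/s6.png

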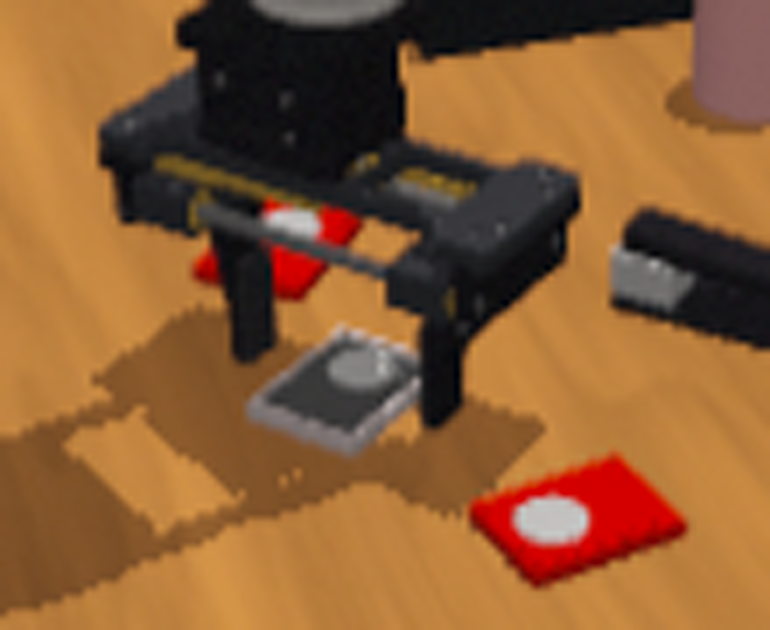

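Call:
arm_command([
  [87,[0,0,0.02],[0,0,0]],
  [48,[0,0,0],[0,0,0]],
  [48,[0,0,0],[0,0,0]],
  [48,[0,0,0],[0,0,0]],
  [48,[0,0,0],[0,0,0]],
  [48,[0,0,0],[0,0,0]],
  [48,[0,0,0],[0,0,0]],
  [48,[0,0,0],[0,0,0]],
])

```text
time: 9.7
tcp_pos: [0.5528, 0.3005, -0.0271]
eef_rot: [0.0, 0.943, 0.333, 0.0]
wrist_force: [0.4, 0.2, 0.3]
width: 0.0527
```

```bash
python3 - <<'E'
from plan import *
where()
s=Cam("side"); s.crop("s7.png",195,115,110,90,7)
E
```

```text
t 9.7 tcp [ 0.5528  0.3005 -0.0271] yaw 38.91 z-axis [ 1.e-04 -0.e+00 -1.e+00] w 0.0527 F [0.4  0.21 0.28] T [-0.025 -0.039 -0.041]
```

View pics/s7.png

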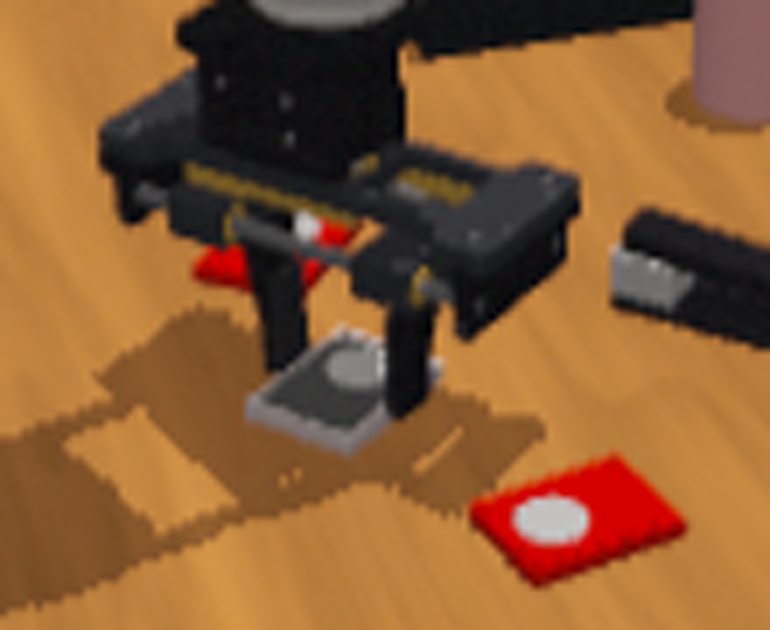

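```bash
python3 - <<'E'
from plan import *
plan([(.5528,.3005,.07,38.9,48,4),(.5288,-.0454,.07,19.5,48,12)])
E
```

```text
[48,[0.0, 0.0, -0.61],[0.0, 0.0, 0.0]],
[48,[0.0, 0.0, -0.6],[0.0, 0.0, 0.0]],
[48,[0.0, 0.0, -0.61],[0.0, 0.0, 0.0]],
[48,[0.0, 0.0, -0.61],[0.0, 0.0, 0.0]],
[48,[-0.49, 0.53, 0.0],[0.0, 0.0, 0.27]],
[48,[-0.48, 0.54, 0.0],[0.0, 0.0, 0.27]],
[48,[-0.46, 0.56, 0.0],[0.0, 0.0, 0.27]],
[48,[-0.44, 0.57, 0.0],[0.0, 0.0, 0.27]] 
--
[48,[-0.43, 0.58, 0.0],[0.0, 0.0, 0.27]],
[48,[-0.41, 0.59, 0.0],[0.0, 0.0, 0.27]],
[48,[-0.4, 0.61, 0.0],[0.0, 0.0, 0.27]],
[48,[-0.38, 0.61, 0.0],[0.0, 0.0, 0.27]],
[48,[-0.36, 0.63, 0.0],[0.0, 0.0, 0.27]],
[48,[-0.34, 0.63, 0.0],[0.0, 0.0, 0.27]],
[48,[-0.32, 0.65, 0.0],[0.0, 0.0, 0.27]],
[48,[-0.31, 0.65, 0.0],[0.0, 0.0, 0.27]] 
--
end [ 0.5287 -0.0452  0.0701] [-1.947e+01  1.000e-02 -1.800e+02]
```

Call:
arm_command([
  [48,[0,0,-0.4],[0,0,0]],
  [48,[0,0,-0.6],[0,0,0]],
  [48,[0,0,-0.7],[0,0,0]],
  [48,[0,0,-0.7],[0,0,0]],
  [48,[-0.49,0.53,0],[0,0,0.27]],
  [48,[-0.48,0.54,0],[0,0,0.27]],
  [48,[-0.46,0.56,0],[0,0,0.27]],
  [48,[-0.44,0.57,0],[0,0,0.27]],
])

```text
time: 10.55
tcp_pos: [0.5449, 0.1844, 0.0701]
eef_rot: [0.0, 0.96, 0.279, 0.001]
wrist_force: [-0.2, 0.1, -1.1]
width: 0.0531
```

Call:
arm_command([
  [48,[-0.43,0.58,0],[0,0,0.27]],
  [48,[-0.41,0.6,0],[0,0,0.27]],
  [48,[-0.4,0.6,0],[0,0,0.27]],
  [48,[-0.38,0.62,0],[0,0,0.27]],
  [48,[-0.36,0.63,0],[0,0,0.27]],
  [48,[-0.34,0.63,0],[0,0,0.27]],
  [48,[-0.32,0.65,0],[0,0,0.27]],
  [48,[-0.3,0.65,0],[0,0,0.27]],
])

```text
time: 11.35
tcp_pos: [0.5294, -0.0466, 0.07]
eef_rot: [0.0, 0.986, 0.169, 0.001]
wrist_force: [1.1, 0.3, -1.0]
width: 0.0529
```

```bash
python3 - <<'E'
from plan import *
where()
plan([(.5288,-.0454,.04,19.5,48,4)])
E
```

```text
t 11.35 tcp [ 0.5294 -0.0466  0.07  ] yaw 19.4 z-axis [ 1.2e-03 -3.0e-04 -1.0e+00] w 0.0529 F [ 1.1   0.29 -1.04] T [-0.028 -0.034 -0.039]
[48,[0.0, -0.01, 0.19],[0.0, 0.0, 0.0]],
[48,[0.0, -0.01, 0.18],[0.0, -0.01, -0.01]],
[48,[0.0, 0.0, 0.19],[0.0, 0.0, 0.0]],
[48,[0.0, -0.01, 0.19],[0.01, 0.0, -0.01]],
[48,[0,0,0],[0,0,0]],
[48,[0,0,0],[0,0,0]],
[48,[0,0,0],[0,0,0]],
[48,[0,0,0],[0,0,0]] 
--
end [ 0.529  -0.0455  0.04  ] [-1.9520e+01 -1.0000e-02 -1.7998e+02]
```

Call:
arm_command([
  [48,[0,0,0.25],[0,0,0]],
  [48,[0,0,0.25],[0,0,0]],
  [48,[0,0,0.25],[0,0,0]],
  [48,[0,0,0.2],[0,0,0]],
  [48,[0,0,0],[0,0,0]],
  [48,[0,0,0],[0,0,0]],
  [48,[0,0,0],[0,0,0]],
  [48,[0,0,0],[0,0,0]],
])

```text
time: 12.15
tcp_pos: [0.5296, -0.0453, 0.0312]
eef_rot: [0.0, 0.986, 0.169, 0.0]
wrist_force: [0.6, 1.3, -0.9]
width: 0.0529
```

```bash
python3 - <<'E'
from plan import *
where()
s=Cam("side"); s.crop("s8.png",220,170,120,110,6)
t=Cam("top");t.crop("t8.png",255,170,110,110,6)
where()
for c,o in ((s,(220,170)),(t,(255,170))):
  print([((c.proj(cur()[0]+[0,0,.028]+cur()[1].apply(q))-o)*6+2.5).round(0) for q in ((.0355,.027,-.006),(.0355,-.027,-.006),(-.0355,-.027,-.006),(-.0355,.027,-.006))])
E
```

```text
t 12.15 tcp [ 0.5296 -0.0453  0.0312] yaw 19.49 z-axis [ 7.e-04 -2.e-04 -1.e+00] w 0.0529 F [ 0.63  1.28 -0.88] T [-0.015 -0.036  0.057]
t 12.25 tcp [ 0.5295 -0.0454  0.0312] yaw 19.48 z-axis [ 8.e-04 -2.e-04 -1.e+00] w 0.0531 F [-0.26  0.03 -0.19] T [0.016 0.002 0.031]
[array([467., 361.]), array([373., 288.]), array([227., 366.]), array([320., 445.])]
[array([367., 221.]), array([226., 275.]), array([300., 462.]), array([442., 407.])]
```

View pics/s8.png

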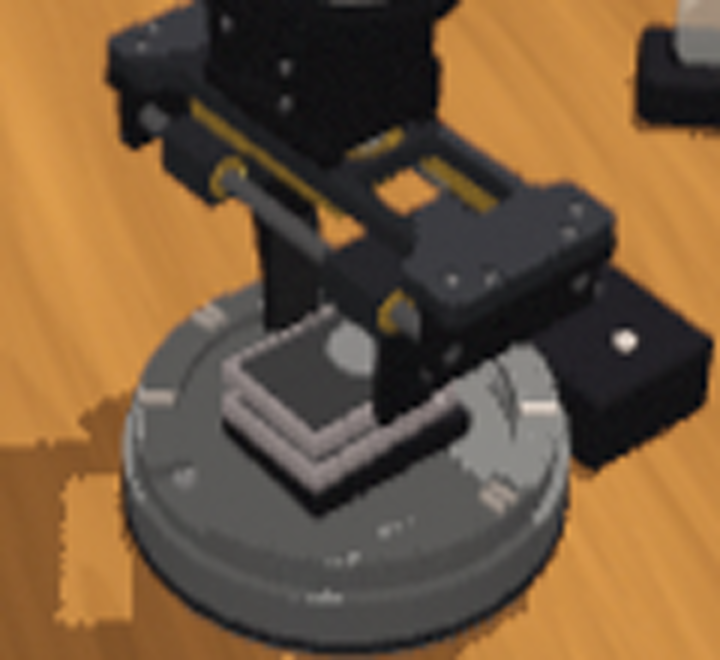

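View pics/t8.png

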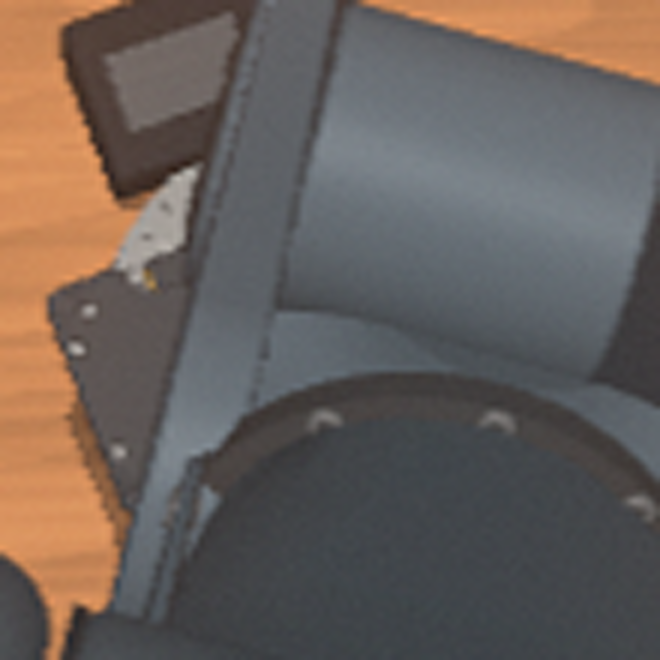

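Call:
arm_command([
  [48,[0,0,0.05],[0,0,0]],
  [48,[0,0,0.05],[0,0,0]],
  [48,[0,0,0.05],[0,0,0]],
  [48,[0,0,0.02],[0,0,0]],
  [48,[0,0,0],[0,0,0]],
  [48,[0,0,0],[0,0,0]],
  [48,[0,0,0],[0,0,0]],
  [48,[0,0,0],[0,0,0]],
])

```text
time: 13.05
tcp_pos: [0.5293, -0.0455, 0.0241]
eef_rot: [0.0, 0.986, 0.169, 0.0]
wrist_force: [0.3, 0.1, -1.3]
width: 0.0531
```

```bash
python3 - <<'E'
from plan import *
where()
s=Cam("side"); s.crop("s9.png",250,205,60,55,12)
where()
for z in (.05,.058): print(z,[((s.proj([.5271+c*.0355*a-sn*.027*b,-.0444+sn*.0355*a+c*.027*b,z])-(250,205))*12+5.5).round(0) for a,b in ((1,1),(1,-1),(-1,-1),(-1,1)) for c,sn in [(np.cos(.35),np.sin(.35))]])
E
```

```text
t 13.05 tcp [ 0.5293 -0.0455  0.0241] yaw 19.47 z-axis [ 1.e-04 -0.e+00 -1.e+00] w 0.0531 F [ 0.3   0.08 -1.3 ] T [-0.005 -0.025 -0.008]
t 13.1 tcp [ 0.5293 -0.0454  0.0241] yaw 19.47 z-axis [ 2.e-04 -0.e+00 -1.e+00] w 0.0533 F [-0.15 -0.43 -0.84] T [-0.002  0.006  0.022]
0.05 [array([370., 215.]), array([557., 360.]), array([267., 532.]), array([ 83., 374.])]
0.058 [array([371., 184.]), array([559., 329.]), array([267., 500.]), array([ 82., 342.])]
```

View pics/s9.png

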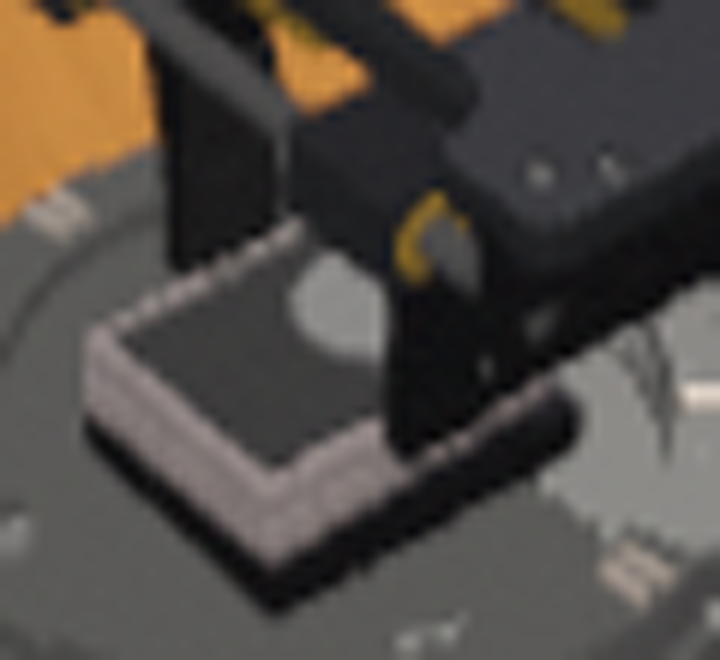

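Call:
arm_command([
  [48,[0,0,0.02],[0,0,0]],
  [48,[0,0,0.01],[0,0,0]],
  [48,[0,0,0],[0,0,0]],
  [58,[0,0,0],[0,0,0]],
  [66,[0,0,0],[0,0,0]],
  [75,[0,0,0],[0,0,0]],
  [87,[0,0,0],[0,0,0]],
  [87,[0,0,0],[0,0,0]],
])

```text
time: 13.9
tcp_pos: [0.5293, -0.0454, 0.0229]
eef_rot: [0.0, 0.986, 0.169, 0.0]
wrist_force: [0.2, -0.4, -0.0]
width: 0.0816
```

```bash
python3 - <<'E'
from plan import *
where()
s=Cam("side"); s.crop("s10.png",250,205,60,55,12)
where()
E
```

```text
t 13.9 tcp [ 0.5293 -0.0454  0.0229] yaw 19.47 z-axis [ 1.e-04 -0.e+00 -1.e+00] w 0.0816 F [ 0.16 -0.44 -0.05] T [-0.03  -0.03   0.019]
t 13.95 tcp [ 0.5293 -0.0454  0.0229] yaw 19.47 z-axis [ 1.e-04  0.e+00 -1.e+00] w 0.0835 F [-0.55 -1.03 -0.03] T [-0.015 -0.016 -0.04 ]
```

View pics/s10.png

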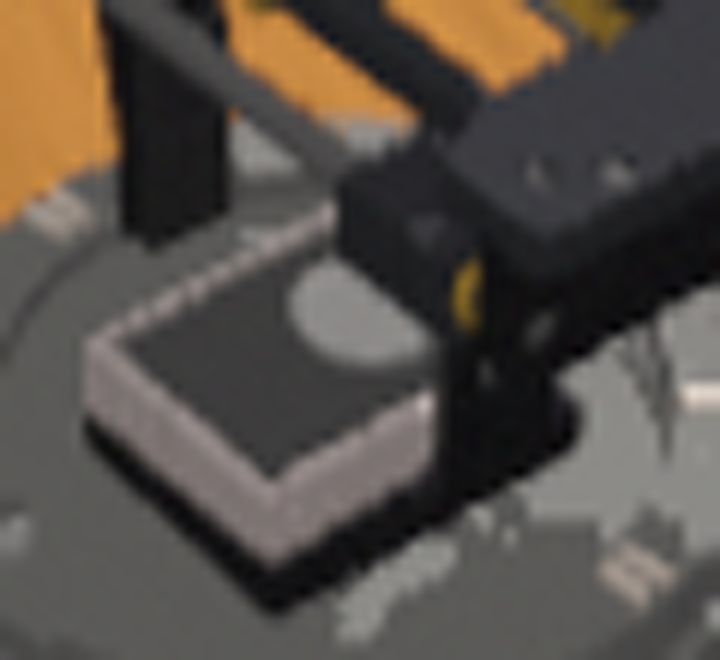

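```bash
python3 - <<'E'
from plan import *
plan([(.5293,-.0454,.07,19.5,87,2),(.547,-.32,.07,14.8,87,8),(.547,-.32,.034,14.8,87,2),(.547,-.32,.034,14.8,87,4)])
E
```

```text
[87,[0.0, 0.0, -0.59],[0.0, 0.0, 0.0]],
[87,[0.0, 0.0, -0.59],[0.0, 0.0, -0.01]],
[87,[-0.23, 0.83, 0.0],[0.0, 0.0, 0.1]],
[87,[-0.23, 0.83, 0.0],[0.0, 0.0, 0.1]],
[87,[-0.22, 0.83, 0.0],[0.0, 0.0, 0.1]],
[87,[-0.21, 0.83, 0.0],[0.0, 0.0, 0.09]],
[87,[-0.2, 0.84, 0.0],[0.0, 0.0, 0.1]],
[87,[-0.19, 0.84, 0.0],[0.0, 0.0, 0.1]] 
--
[87,[-0.18, 0.84, 0.0],[0.0, 0.0, 0.1]],
[87,[-0.18, 0.84, 0.0],[0.0, 0.0, 0.1]],
[87,[0.0, 0.0, 0.45],[0.0, 0.0, 0.0]],
[87,[0.0, 0.0, 0.45],[0.0, 0.0, 0.0]],
[87,[0.0, 0.0, 0.0],[0.0, 0.0, 0.0]],
[87,[0.0, 0.0, 0.0],[0.0, 0.0, 0.0]],
[87,[0.0, 0.0, 0.0],[0.0, 0.0, 0.0]],
[87,[0.0, 0.0, 0.0],[0.0, 0.0, 0.0]] 
--
end [ 0.5469 -0.3201  0.0341] [ -14.79    0.   -180.  ]
```

Call:
arm_command([
  [87,[0,0,-0.6],[0,0,0]],
  [87,[0,0,-0.6],[0,0,0]],
  [87,[-0.23,0.83,0],[0,0,0.1]],
  [87,[-0.23,0.83,0],[0,0,0.1]],
  [87,[-0.22,0.83,0],[0,0,0.1]],
  [87,[-0.21,0.83,0],[0,0,0.1]],
  [87,[-0.2,0.84,0],[0,0,0.1]],
  [87,[-0.19,0.84,0],[0,0,0.1]],
])

```text
time: 14.75
tcp_pos: [0.5421, -0.2528, 0.0708]
eef_rot: [-0.0, 0.99, 0.138, -0.0]
wrist_force: [-0.3, 0.4, 1.1]
width: 0.087
```

Call:
arm_command([
  [87,[-0.18,0.84,0],[0,0,0.1]],
  [87,[-0.18,0.84,0],[0,0,0.1]],
  [87,[0,0,0.3],[0,0,0]],
  [87,[0,0,0.3],[0,0,0]],
  [87,[0,0,0.3],[0,0,0]],
  [87,[0,0,0],[0,0,0]],
  [87,[0,0,0],[0,0,0]],
  [87,[0,0,0],[0,0,0]],
])

```text
time: 15.55
tcp_pos: [0.5468, -0.3195, 0.0352]
eef_rot: [0.0, 0.992, 0.128, 0.0]
wrist_force: [0.3, -0.7, 0.3]
width: 0.0868
```

```bash
python3 - <<'E'
from plan import *
where()
s=Cam("side"); s.crop("s11.png",275,270,120,110,6)
t=Cam("top");t.crop("t11.png",265,180,90,90,6); t.crop("t11b.png",380,165,110,110,6)
plan([(.547,-.32,.0145,14.8,87,3)])
E
```

```text
t 15.55 tcp [ 0.5468 -0.3195  0.0352] yaw 14.73 z-axis [ 4.e-04 -2.e-04 -1.e+00] w 0.0868 F [ 0.26 -0.65  0.32] T [ 0.046 -0.028 -0.036]
[87,[0.0, 0.0, 0.17],[0.0, 0.0, 0.0]],
[87,[0.0, 0.0, 0.18],[0.01, 0.0, -0.01]],
[87,[0.0, 0.0, 0.17],[0.0, -0.01, 0.0]],
[87,[0,0,0],[0,0,0]],
[87,[0,0,0],[0,0,0]],
[87,[0,0,0],[0,0,0]],
[87,[0,0,0],[0,0,0]],
[87,[0,0,0],[0,0,0]] 
--
end [ 0.547  -0.3199  0.0147] [-1.477e+01 -2.000e-02 -1.800e+02]
```

View pics/s11.png

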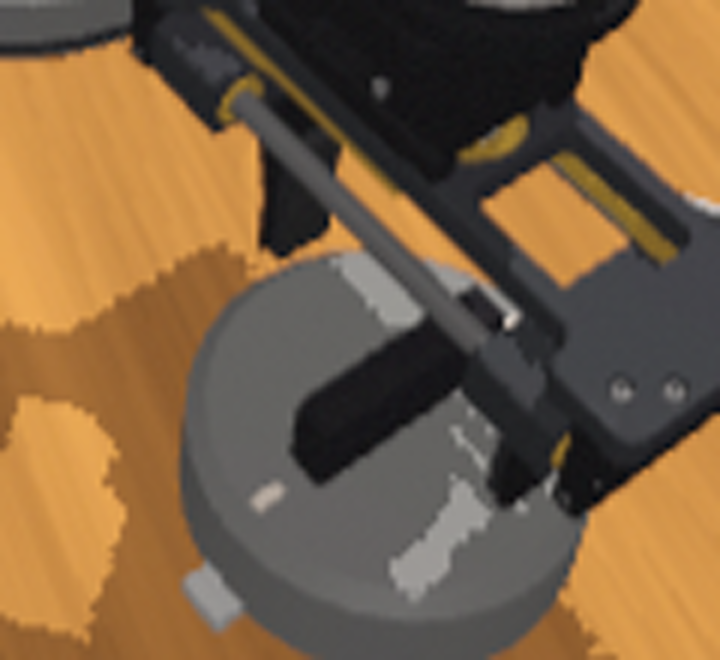

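View pics/t11.png

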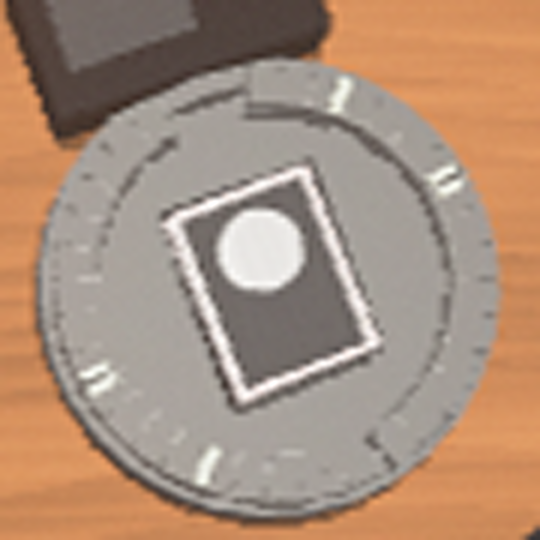

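View pics/t11b.png

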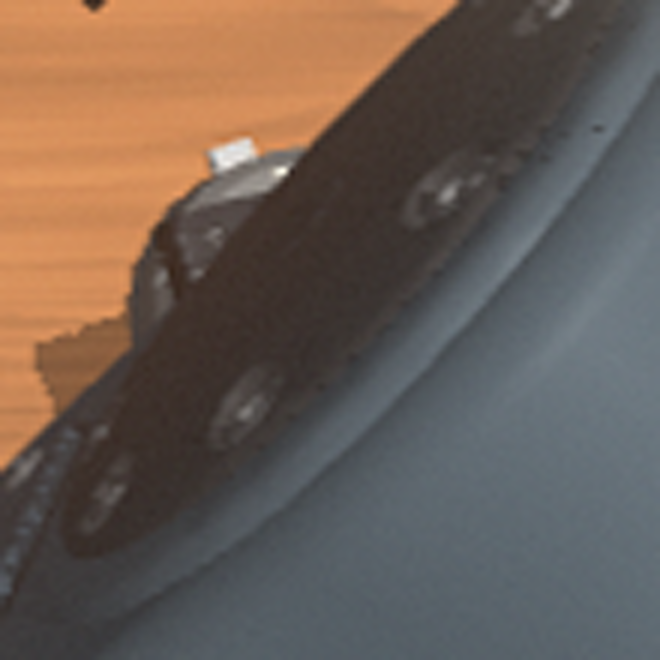

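Call:
arm_command([
  [50,[0,0,0.15],[0,0,0]],
  [50,[0,0,0.15],[0,0,0]],
  [40,[0,0,0.12],[0,0,0]],
  [30,[0,0,0.05],[0,0,0]],
  [30,[0,0,0.04],[0,0,0]],
  [30,[0,0,0],[0,0,0]],
  [30,[0,0,0],[0,0,0]],
  [30,[0,0,0],[0,0,0]],
])

```text
time: 16.45
tcp_pos: [0.5466, -0.3202, 0.0147]
eef_rot: [0.0, 0.992, 0.128, 0.0]
wrist_force: [0.4, -1.5, 0.4]
width: 0.0331
```

```bash
python3 - <<'E'
from plan import *
where()
s=Cam("side"); s.crop("s12.png",275,270,120,110,6)
E
```

```text
t 16.45 tcp [ 0.5466 -0.3202  0.0147] yaw 14.67 z-axis [ 4.e-04 -3.e-04 -1.e+00] w 0.0331 F [ 0.39 -1.47  0.41] T [ 0.03   0.011 -0.02 ]
```

View pics/s12.png

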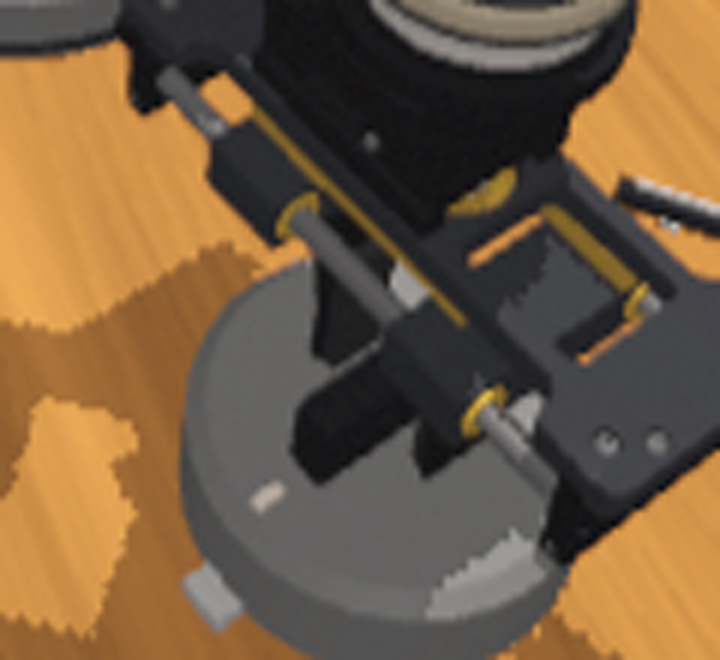

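Call:
arm_command([
  [22,[0,0,0],[0,0,0]],
  [18,[0,0,0],[0,0,0]],
  [14,[0,0,0],[0,0,0]],
  [10,[0,0,0],[0,0,0]],
  [8,[0,0,0],[0,0,0]],
  [8,[0,0,0],[0,0,0]],
  [8,[0,0,0],[0,0,0]],
  [8,[0,0,0],[0,0,0]],
])

```text
time: 17.3
tcp_pos: [0.5466, -0.3203, 0.0145]
eef_rot: [0.0, 0.992, 0.128, 0.0]
wrist_force: [0.3, -1.4, 1.0]
width: 0.0139
```

```bash
python3 - <<'E'
from plan import *
where()
s=Cam("side"); s.crop("s13.png",275,270,120,110,6)
plan([(.5466,-.3202,.07,14.7,8,4)])
E
```

```text
t 17.3 tcp [ 0.5466 -0.3203  0.0145] yaw 14.67 z-axis [ 3.e-04 -4.e-04 -1.e+00] w 0.0139 F [ 0.31 -1.38  0.96] T [-0.15  -0.031  0.064]
[8,[0.0, 0.0, -0.35],[0.0, 0.0, 0.0]],
[8,[0.0, 0.0, -0.34],[0.0, 0.0, 0.0]],
[8,[0.0, 0.0, -0.35],[0.0, 0.0, 0.0]],
[8,[0.0, 0.0, -0.35],[0.01, 0.0, 0.0]],
[8,[0,0,0],[0,0,0]],
[8,[0,0,0],[0,0,0]],
[8,[0,0,0],[0,0,0]],
[8,[0,0,0],[0,0,0]] 
--
end [ 0.5465 -0.3204  0.0701] [ -14.67    0.   -179.97]
```

View pics/s13.png

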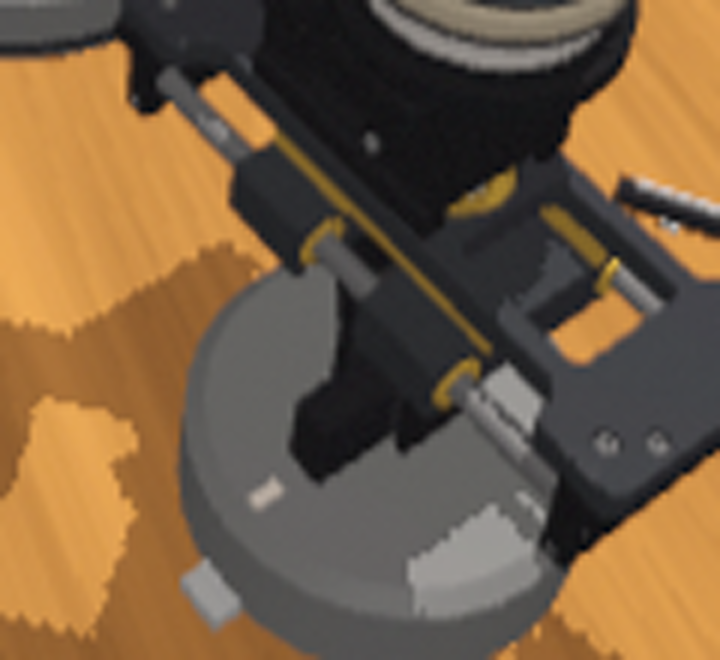

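```bash
python3 - <<'E'
from plan import *
plan([(.5466,-.3203,.095,14.7,8,4),(.5303,-.0464,.095,18,8,12)])
E
```

```text
[8,[0.0, 0.0, -0.5],[0.0, 0.0, 0.0]],
[8,[0.0, 0.0, -0.51],[0.0, 0.0, 0.0]],
[8,[0.0, 0.0, -0.5],[0.0, 0.0, 0.0]],
[8,[0.0, 0.0, -0.5],[0.01, 0.0, 0.0]],
[8,[0.11, -0.56, 0.0],[0.0, 0.0, -0.05]],
[8,[0.12, -0.56, 0.0],[0.0, 0.0, -0.04]],
[8,[0.11, -0.56, 0.0],[0.0, 0.0, -0.05]],
[8,[0.12, -0.56, 0.0],[0.0, 0.0, -0.04]] 
--
[8,[0.13, -0.56, 0.0],[0.0, 0.0, -0.05]],
[8,[0.12, -0.56, 0.0],[0.0, 0.0, -0.05]],
[8,[0.13, -0.55, 0.0],[0.0, 0.0, -0.04]],
[8,[0.13, -0.56, 0.0],[0.0, 0.0, -0.05]],
[8,[0.13, -0.56, 0.0],[0.0, 0.0, -0.05]],
[8,[0.14, -0.55, 0.0],[0.0, 0.0, -0.04]],
[8,[0.14, -0.55, 0.0],[0.0, 0.0, -0.05]],
[8,[0.14, -0.56, 0.0],[0.0, 0.0, -0.04]] 
--
end [ 0.5303 -0.0464  0.0951] [ -17.97    0.   -179.97]
```

Call:
arm_command([
  [8,[0,0,-0.3],[0,0,0]],
  [8,[0,0,-0.5],[0,0,0]],
  [8,[0,0,-0.6],[0,0,0]],
  [8,[0,0,-0.6],[0,0,0]],
  [8,[0.11,-0.56,0],[0,0,-0.05]],
  [8,[0.12,-0.56,0],[0,0,-0.05]],
  [8,[0.11,-0.56,0],[0,0,-0.05]],
  [8,[0.12,-0.56,0],[0,0,-0.05]],
])

```text
time: 18.15
tcp_pos: [0.5401, -0.227, 0.0945]
eef_rot: [-0.0, 0.99, 0.138, -0.0]
wrist_force: [0.0, 1.3, -2.8]
width: 0.0136
```

Call:
arm_command([
  [8,[0.12,-0.56,0],[0,0,-0.05]],
  [8,[0.13,-0.56,0],[0,0,-0.05]],
  [8,[0.13,-0.56,0],[0,0,-0.05]],
  [8,[0.13,-0.56,0],[0,0,-0.05]],
  [8,[0.13,-0.56,0],[0,0,-0.05]],
  [8,[0.14,-0.56,0],[0,0,-0.05]],
  [8,[0.14,-0.56,0],[0,0,-0.05]],
  [8,[0.14,-0.5,0],[0,0,0]],
])

```text
time: 18.95
tcp_pos: [0.5289, -0.0453, 0.0945]
eef_rot: [-0.0, 0.988, 0.157, -0.001]
wrist_force: [-0.6, 0.1, -2.4]
width: 0.014
```

```bash
python3 - <<'E'
from plan import *
where()
s=Cam("side"); s.crop("s14.png",215,140,130,140,5)
t=Cam("top"); t.crop("t14.png",255,170,110,110,6)
where()
plan([(.5303,-.0464,.075,18,8,3)])
E
```

```text
t 18.95 tcp [ 0.5289 -0.0453  0.0945] yaw 18.01 z-axis [-1.3e-03  7.0e-04 -1.0e+00] w 0.014 F [-0.65  0.12 -2.43] T [-0.004 -0.071 -0.003]
t 19.05 tcp [ 0.5281 -0.0439  0.0943] yaw 18.17 z-axis [-0.0028  0.0017 -1.    ] w 0.0139 F [-0.44 -0.2  -2.56] T [-0.015  0.011  0.015]
[8,[0.01, 0.03, 0.16],[-0.01, 0.01, 0.01]],
[8,[0.01, 0.02, 0.16],[-0.01, 0.0, 0.01]],
[8,[0.01, 0.03, 0.16],[0.0, 0.01, 0.01]],
[8,[0,0,0],[0,0,0]],
[8,[0,0,0],[0,0,0]],
[8,[0,0,0],[0,0,0]],
[8,[0,0,0],[0,0,0]],
[8,[0,0,0],[0,0,0]] 
--
end [ 0.5302 -0.0465  0.0751] [-1.7990e+01 -1.0000e-02 -1.7998e+02]
```

View pics/s14.png

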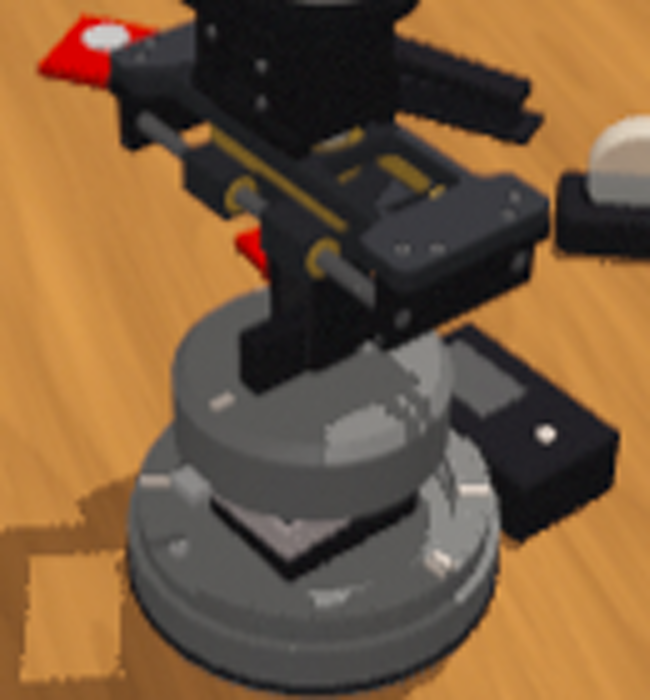

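View pics/t14.png

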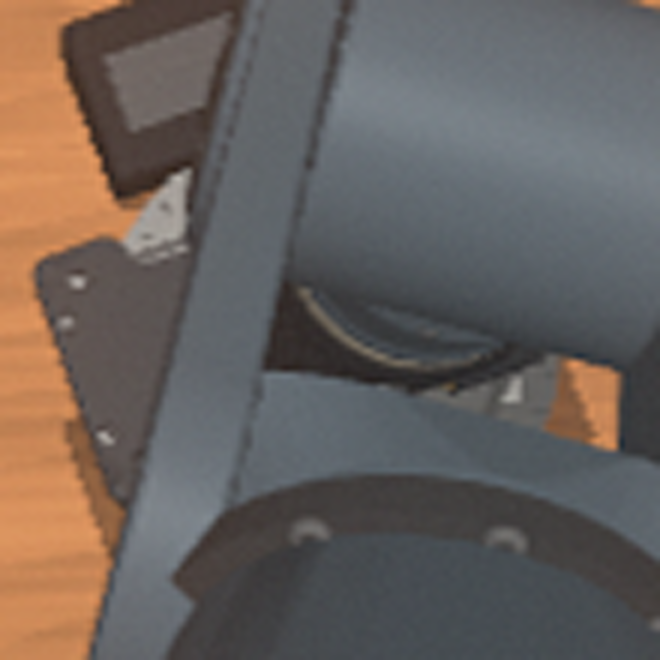

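Call:
arm_command([
  [8,[0,0,0],[0,0,0]],
  [8,[0.01,0.02,0.16],[0,0,0]],
  [8,[0.01,0.02,0.16],[0,0,0]],
  [8,[0.01,0.02,0.16],[0,0,0]],
  [8,[0,0,0.1],[0,0,0]],
  [8,[0,0,0.1],[0,0,0]],
  [8,[0,0,0],[0,0,0]],
  [8,[0,0,0],[0,0,0]],
])

```text
time: 19.85
tcp_pos: [0.5318, -0.0492, 0.0671]
eef_rot: [-0.0, 0.988, 0.156, -0.0]
wrist_force: [-0.9, 0.4, -3.2]
width: 0.0137
```

```bash
python3 - <<'E'
from plan import *
where()
s=Cam("side"); s.crop("s15.png",225,185,110,100,7)
where()
p,R,_=cur(); o=(225,185)
f=lambda q:((s.proj(q)-o)*7+3).round(0)
zf=p[2]-.0145
c=np.array([p[0],p[1],0])+R.apply([.0007,0,0]); 
print("lug near", f(c+R.apply([-.07,0,0])+[0,0,zf+.006]),"mark near",f(c+R.apply([-.0485,0,0])+[0,0,zf+.04]))
yw=np.radians(18); print("slot near",f(np.array([.5311,-.0463,.045])-.07*np.array([np.cos(yw),np.sin(yw),0])))
plan([(.5303,-.0464,.06,18,8,2)])
E
```

```text
t 19.85 tcp [ 0.5318 -0.0492  0.0671] yaw 17.96 z-axis [-2.e-04  1.e-04 -1.e+00] w 0.0137 F [-0.93  0.37 -3.24] T [-0.026  0.012 -0.06 ]
t 19.9 tcp [ 0.5319 -0.0492  0.0673] yaw 17.97 z-axis [ 2.e-04 -0.e+00 -1.e+00] w 0.0136 F [-0.08 -0.   -1.61] T [-0.026  0.    -0.014]
lug near [205. 434.] mark near [260. 323.]
slot near [199. 461.]
[8,[-0.01, -0.04, 0.09],[0.0, 0.0, 0.0]],
[8,[-0.01, -0.04, 0.09],[0.0, 0.0, 0.0]],
[8,[0,0,0],[0,0,0]],
[8,[0,0,0],[0,0,0]],
[8,[0,0,0],[0,0,0]],
[8,[0,0,0],[0,0,0]],
[8,[0,0,0],[0,0,0]],
[8,[0,0,0],[0,0,0]] 
--
end [ 0.5302 -0.0464  0.0601] [-1.797e+01  1.000e-02  1.800e+02]
```

View pics/s15.png

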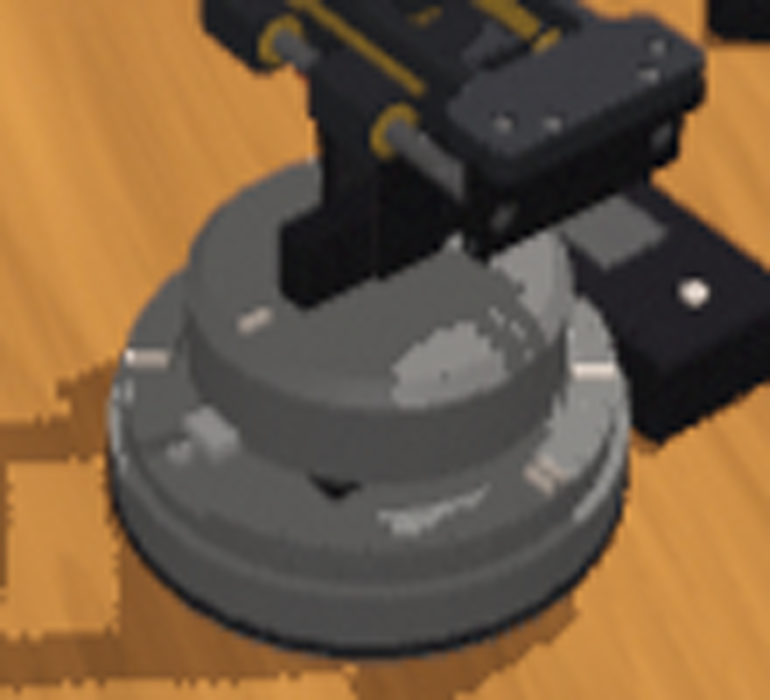

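Call:
arm_command([
  [8,[-0.02,-0.07,0.03],[0,0,0]],
  [8,[0,0,0.04],[0,0,0]],
  [8,[0,0,0],[0,0,0]],
  [8,[0,0,0],[0,0,0]],
  [8,[0,0,0],[0,0,0]],
  [8,[0,0,0],[0,0,0]],
  [8,[0,0,0],[0,0,0]],
  [8,[0,0,0],[0,0,0]],
])

```text
time: 20.7
tcp_pos: [0.5303, -0.0468, 0.0645]
eef_rot: [0.0, 0.988, 0.156, 0.0]
wrist_force: [-0.2, -0.1, -2.6]
width: 0.0138
```

```bash
python3 - <<'E'
from plan import *
where()
plan([(.5303,-.0464,.05,18,8,6)])
E
```

```text
t 20.7 tcp [ 0.5303 -0.0468  0.0645] yaw 17.97 z-axis [ 1.e-04 -0.e+00 -1.e+00] w 0.0138 F [-0.18 -0.09 -2.62] T [ 0.031 -0.006  0.052]
[8,[0.0, 0.0, 0.06],[0.0, 0.0, 0.0]],
[8,[0.0, 0.0, 0.06],[0.0, 0.0, 0.0]],
[8,[0.0, -0.01, 0.06],[0.0, 0.0, 0.0]],
[8,[0.0, 0.0, 0.06],[0.0, 0.0, 0.0]],
[8,[0.0, 0.0, 0.06],[0.0, 0.0, 0.0]],
[8,[0.0, 0.0, 0.06],[0.0, 0.0, -0.01]],
[8,[0,0,0],[0,0,0]],
[8,[0,0,0],[0,0,0]] 
--
end [ 0.5301 -0.0465  0.0501] [-1.803e+01  1.000e-02  1.800e+02]
```

Call:
arm_command([
  [8,[0,-0.01,0.06],[0,0,0]],
  [8,[0,0,0.06],[0,0,0]],
  [8,[0,0,0.04],[0,0,0]],
  [8,[0,0,0.03],[0,0,0]],
  [8,[0,0,0.03],[0,0,0]],
  [8,[0,0,0],[0,0,0]],
  [8,[0,0,0],[0,0,0]],
  [8,[0,0,0],[0,0,0]],
])

```text
time: 21.5
tcp_pos: [0.5302, -0.0464, 0.0557]
eef_rot: [0.0, 0.988, 0.156, 0.0]
wrist_force: [-0.1, -0.0, -2.4]
width: 0.0135
```

```bash
python3 - <<'E'
from plan import *
where()
s=Cam("side"); s.crop("s16.png",225,185,110,100,7)
E
```

```text
t 21.5 tcp [ 0.5302 -0.0464  0.0557] yaw 17.97 z-axis [ 2.e-04 -1.e-04 -1.e+00] w 0.0135 F [-0.08 -0.   -2.36] T [ 0.005 -0.003 -0.013]
```

View pics/s16.png

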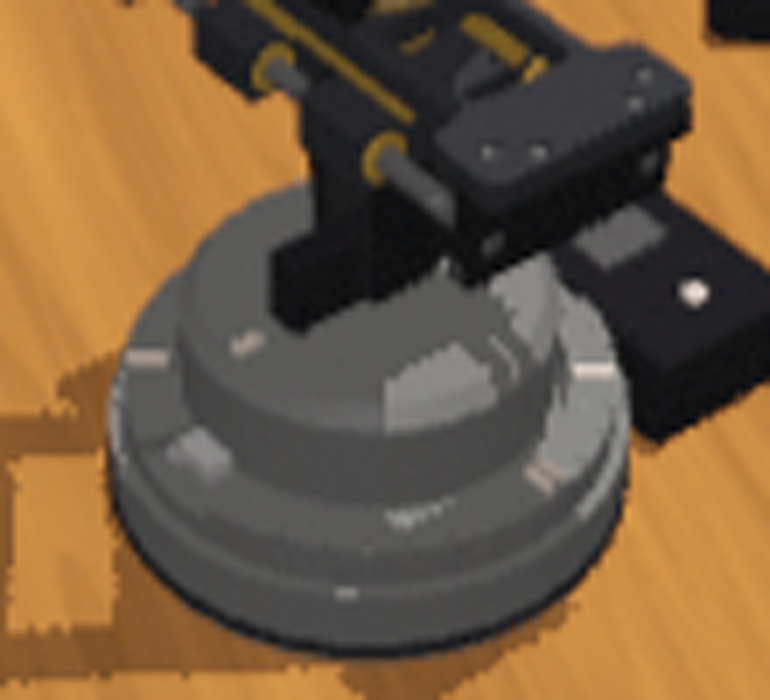

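Call:
arm_command([
  [8,[0,0,0.04],[0,0,0]],
  [8,[0,0,0.04],[0,0,0]],
  [8,[0,0,0.04],[0,0,0]],
  [8,[0,0,0.04],[0,0,0]],
  [8,[0,0,0.04],[0,0,0]],
  [8,[0,0,0.04],[0,0,0]],
  [8,[0,0,0],[0,0,0]],
  [8,[0,0,0],[0,0,0]],
])

```text
time: 22.35
tcp_pos: [0.53, -0.0464, 0.046]
eef_rot: [-0.0, 0.988, 0.156, -0.0]
wrist_force: [0.5, -0.2, -2.7]
width: 0.0139
```

```bash
python3 - <<'E'
from plan import *
where()
E
```

```text
t 22.35 tcp [ 0.53   -0.0464  0.046 ] yaw 17.97 z-axis [-2.e-04  1.e-04 -1.e+00] w 0.0139 F [ 0.53 -0.24 -2.71] T [-0.006 -0.003 -0.012]
```

Foot at about 31.5 mm, with no contact yet. Next, the last bit down to the ledge.

Call:
arm_command([
  [8,[0,0,0.02],[0,0,0]],
  [8,[0,0,0.02],[0,0,0]],
  [8,[0,0,0.01],[0,0,0]],
  [8,[0,0,0],[0,0,0]],
  [8,[0,0,0],[0,0,0]],
  [8,[0,0,0],[0,0,0]],
  [8,[0,0,0],[0,0,0]],
  [8,[0,0,0],[0,0,0]],
])

```text
time: 23.15
tcp_pos: [0.5302, -0.0464, 0.0445]
eef_rot: [0.0, 0.988, 0.156, 0.0]
wrist_force: [-0.9, -0.3, 5.8]
width: 0.0141
```

```bash
python3 - <<'E'
from plan import *
where()
s=Cam("side"); s.crop("s17.png",225,185,110,100,7)
where()
E
```

```text
t 23.15 tcp [ 0.5302 -0.0464  0.0445] yaw 17.97 z-axis [ 3.e-04 -1.e-04 -1.e+00] w 0.0141 F [-0.9  -0.29  5.78] T [0.028 0.219 0.034]
t 23.2 tcp [ 0.5302 -0.0464  0.0445] yaw 17.97 z-axis [ 3.e-04 -1.e-04 -1.e+00] w 0.0136 F [-1.59 -0.29  5.96] T [ 0.082  0.291 -0.022]
```

View pics/s17.png

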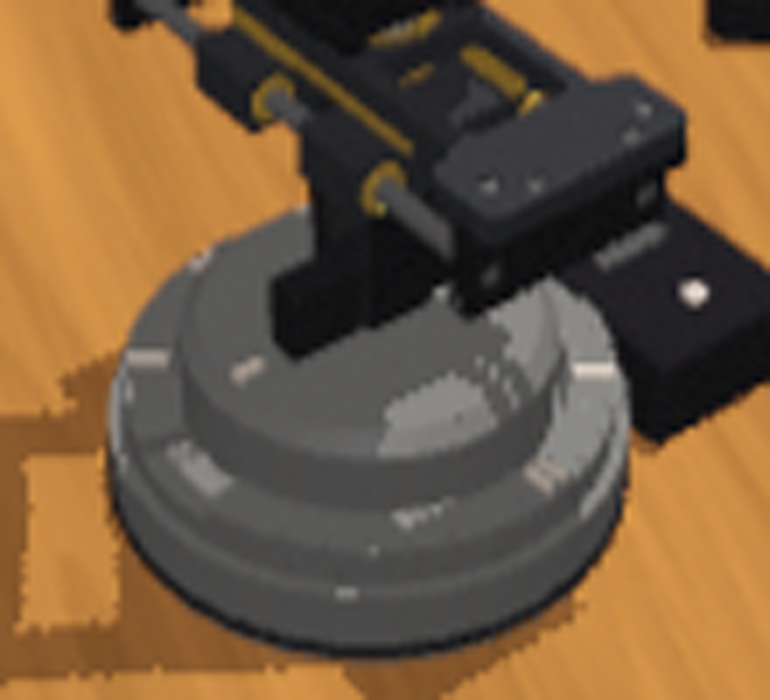

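Call:
arm_command([
  [8,[0,0,0],[0,0,0.2]],
  [8,[0,0,0],[0,0,0.4]],
  [8,[0,0,0],[0,0,0.5]],
  [8,[0,0,0],[0,0,0.5]],
  [8,[0,0,0],[0,0,0.5]],
  [8,[0,0,0],[0,0,0.5]],
  [8,[0,0,0],[0,0,0.4]],
  [8,[0,0,0],[0,0,0]],
])

```text
time: 24.0
tcp_pos: [0.5309, -0.0472, 0.0445]
eef_rot: [0.001, 1.0, 0.0, 0.001]
wrist_force: [-1.8, -1.6, 4.2]
width: 0.0138
```

```bash
python3 - <<'E'
from plan import *
where()
s=Cam("side"); s.crop("s18.png",225,185,110,100,7)
E
```

```text
t 24.0 tcp [ 0.5309 -0.0472  0.0445] yaw 0.05 z-axis [ 0.0017 -0.0015 -1.    ] w 0.0138 F [-1.81 -1.61  4.15] T [-0.238  0.175  0.133]
```

View pics/s18.png

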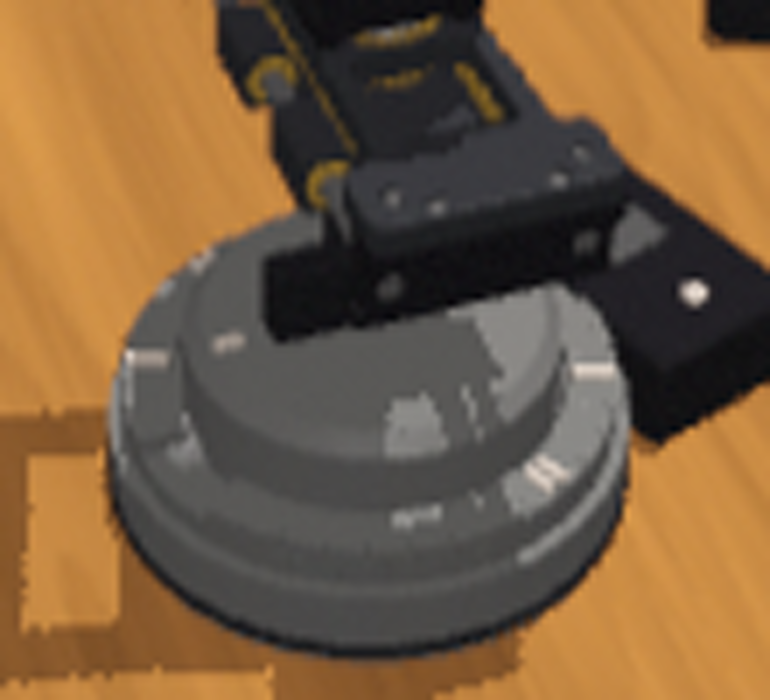

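Call:
arm_command([
  [8,[0,0,0],[0,0,0.4]],
  [8,[0,0,0],[0,0,0.6]],
  [8,[0,0,0],[0,0,0.6]],
  [8,[0,0,0],[0,0,0.6]],
  [8,[0,0,0],[0,0,0.6]],
  [8,[0,0,0],[0,0,0.5]],
  [8,[0,0,0],[0,0,0.3]],
  [8,[0,0,0],[0,0,0]],
])

```text
time: 24.85
tcp_pos: [0.5311, -0.0471, 0.0445]
eef_rot: [0.0, 0.982, -0.187, 0.001]
wrist_force: [-0.5, -2.6, 5.2]
width: 0.0138
```

Call:
arm_command([
  [8,[0,0,0],[0,0,0]],
  [8,[0,0,0],[0,0,0]],
  [8,[0,0,0],[0,0,0]],
  [8,[0,0,0],[0,0,0]],
  [8,[0,0,0],[0,0,0]],
  [8,[0,0,0],[0,0,0]],
  [8,[0,0,0],[0,0,0]],
  [8,[0,0,0],[0,0,0]],
])

```text
time: 25.65
tcp_pos: [0.5311, -0.0471, 0.0445]
eef_rot: [0.0, 0.982, -0.187, 0.001]
wrist_force: [0.0, -2.4, 5.7]
width: 0.014
```

```bash
python3 - <<'E'
from plan import *
where()
s=Cam("side"); s.crop("s19.png",225,185,110,100,7)
t=Cam("top"); t.crop("t19.png",255,170,110,110,6); cv2.imwrite("pics/t19f.png",t.img)
where()
E
```

```text
t 25.65 tcp [ 0.5311 -0.0471  0.0445] yaw -21.5 z-axis [ 0.0019 -0.0013 -1.    ] w 0.014 F [ 0.02 -2.36  5.67] T [-0.299  0.103  0.276]
t 25.75 tcp [ 0.531  -0.0471  0.0445] yaw -21.5 z-axis [ 0.0019 -0.0013 -1.    ] w 0.0138 F [ 0.34 -3.03  5.1 ] T [-0.394  0.123  0.329]
```

View pics/s19.png

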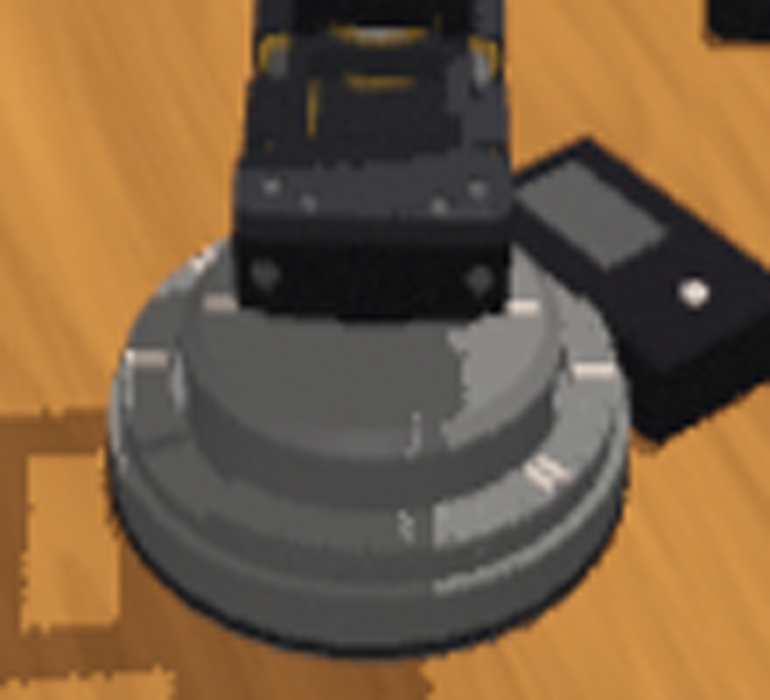

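View pics/t19f.png

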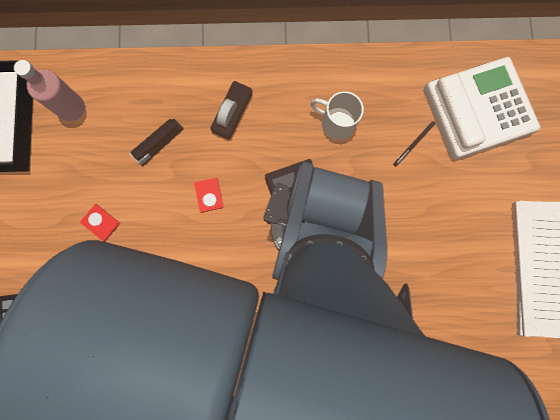

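```bash
python3 - <<'E'
from plan import *
s=Cam("side")
g=lambda a,z: s.back(np.array(a)/7+[225-.43,185-.43],z)
for a,b,z in (((220,303),(525,307),.07),((147,357),(595,370),.0455)):
    A,B=g(a,z),g(b,z); d=B-A; print((A+B)/2,np.linalg.norm(d),np.degrees(np.arctan2(d[1],d[0])))
where()
E
```

```text
[ 0.53055929 -0.04427536  0.07      ] 0.09702574163566671 -20.65232145336632
[ 0.52998737 -0.04520161  0.0455    ] 0.14501761814132133 -21.99824680279928
t 25.8 tcp [ 0.5311 -0.0471  0.0445] yaw -21.5 z-axis [ 0.002  -0.0013 -1.    ] w 0.0138 F [-0.87 -2.7   5.52] T [-0.322  0.134  0.306]
```

```bash
python3 -c "
from cell import robot
print(robot.finish_job())"
```

```text
the job is handed in; nothing more can be done
None
```

I laid the loose drive on the one in the eraser and let go. Then I took the lid by its bar, lowered it through the slots onto the ledge, twisted it clockwise to the single-rib half mark, and handed in at about 25.8 s while still gripping. I was given no verdict.

**Last checks:**
- **Pile:** the two drives lined up to within about 2 mm in both cameras before the lid covered them. I could not see them after that.
- **Lid down:** the arm stopped at exactly the height expected for the lid resting on the ledge, pressing with roughly 8 N. The lid's marks sat about 1 mm from the eraser's axis.
- **Twist:** the side camera puts the lid's marks at -20.7° and the ribs at -22.0°. The tool reads -21.5°. That is within about 1.5° of the half mark, and the tool pose was steady over the last second. I had no direct ring reading; from the angle it should be about 0.6 rad.
- **Grip:** the fingers are closed on the bar at 13.8 mm.
- **Other things on the desk:** in the last top picture the tape, stapler, mug and pen look where they were. The arm hid the mouse and notepad there, and I did not check them separately.

**Disagreement:** the reported fingertip (TCP) height was about 27 mm lower than the real fingertips. The side camera showed this, and the arm met no contact down to z = -0.027. I worked from heights relative to where each part was gripped. The two cameras also differed from each other by about 3 to 5 mm, so I used their average, which matched the robot to about 1 mm.

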